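# Nest the handled pans on their stand and swing the retaining lever shut

## Task

Put the washed measuring pans away on their round stand: swing the stand's lever right open, put the garlic bulb that was left on the stand into the white bowl on the wooden board, and then nest all the pans there are in one another on the stand, upright and fully down, the largest outermost, with their handles fanned at least 30 degrees apart so that none lies over another. Then swing the lever fully shut over the nested pans. Do not knock over or push away the salt shaker or the tin.

Things in the scene. Friction and masses are not known exactly. Their poses are not given: they have to be found in the camera images.
- lever (a joint): the retaining lever of the stand, a level steel bar turning on an upright hinge post: 0 rad = shut (the bar reaches over the centre of the stand), grows as it swings out sideways to 2.1 rad (stop). At value q the bar points from the hinge along (-cos q, +sin q) in the stand's x, y. It has light friction (0.06 N m) and stays where it is left.
- lever_knob (a point): middle of the upright red knob on the free end of the lever: cylinder 22 mm in diameter, reaching from 118 to 151 mm above the worktop; this point is 134 mm above it and 86 mm from the hinge axis. The underside of the bar is 106 mm above the worktop and of the little rubber foot below the knob 98 mm; bar 16 mm wide.
- lever_hinge (a point): point on the lever's upright hinge axis, at the height of the knob's middle; 86 mm from the stand's centre along the stand's +x. The post is 18 mm in diameter, 24 mm at the lever; its top is 118 mm above the worktop.
- stand_floor (a point): centre of the floor of the fixed round grey pan stand, 8 mm above the worktop; axes are the stand's (z up, +x towards the hinge post). The floor is 134 mm across inside a low rim whose top is 17 mm above the worktop (146 mm across outside). The foot of the hinge post (40 mm wide, 18 mm high) adjoins the rim at +x.
- garlic_mid (a point): middle of a garlic bulb, about 60 x 57 x 58 mm, that stands on the stand's floor at the start (its underside 27 mm below this point while upright)
- bowl_mid (a point): centre of the white bowl with painted dashes that stands on the wooden board (not the one behind the sink), half-way up; it is fixed, 151 mm across at the rim, 62 mm high, inside about 135 mm across at the rim and 80 mm at the floor, 10 mm above its foot. Beware: a wall cabinet hangs over the back of the worktop, its front about 0.64 m ahead of the robot's base and its underside 0.65 m above the worktop
- salt: salt shaker, 44 mm in diameter, 90 mm high, a loose bystander on the worktop; origin at the centre of its underside
- tin: small food tin, 57 mm in diameter, 72 mm high, a loose bystander on the board; origin at the centre of its underside
- pan_blue_bowl (a point): centre of the bowl of the largest pan (steel, blue handle), half-way up (25 mm above its underside). Straight-sided open pan, 116 mm outside diameter, 50 mm high, wall 3 mm, floor 5 mm; axes: z up, +x towards the handle. Its mass is near 0.1 to 0.2 kg. At the start it stands on the wooden board, whose top is 16 mm above the worktop (the board is fixed).
- pan_blue_handle (a point): middle of the straight blue handle of that pan: a flat-sided level bar along the pan's x, 14 mm wide, 16 mm high, from 54 to 138 mm from the pan's axis; this point is 98 mm from the axis and 61 mm above the pan's underside. The handle's underside is 3 mm above the pan's own rim. Pinch it across its width from above.
- pan_green_bowl (a point): centre of the bowl of the second largest pan (steel, green handle), half-way up (25 mm above its underside). Straight-sided open pan, 96 mm outside diameter, 50 mm high, wall 3 mm, floor 5 mm; axes: z up, +x towards the handle. Its mass is near 0.1 to 0.2 kg. At the start it stands on the wooden board, whose top is 16 mm above the worktop (the board is fixed). May be absent.
- pan_green_handle (a point): middle of the straight green handle of that pan: a flat-sided level bar along the pan's x, 14 mm wide, 16 mm high, from 44 to 128 mm from the pan's axis; this point is 88 mm from the axis and 61 mm above the pan's underside. The handle's underside is 3 mm above the pan's own rim. Pinch it across its width from above.
- pan_yellow_bowl (a point): centre of the bowl of the third largest pan (steel, yellow handle), half-way up (25 mm above its underside). Straight-sided open pan, 76 mm outside diameter, 50 mm high, wall 3 mm, floor 5 mm; axes: z up, +x towards the handle. Its mass is near 0.1 to 0.2 kg. At the start it stands on the wooden board, whose top is 16 mm above the worktop (the board is fixed). May be absent.
- pan_yellow_handle (a point): middle of the straight yellow handle of that pan: a flat-sided level bar along the pan's x, 14 mm wide, 16 mm high, from 34 to 118 mm from the pan's axis; this point is 78 mm from the axis and 61 mm above the pan's underside. The handle's underside is 3 mm above the pan's own rim. Pinch it across its width from above.
- pan_red_bowl (a point): centre of the bowl of the smallest pan (steel, red handle), half-way up (25 mm above its underside). Straight-sided open pan, 56 mm outside diameter, 50 mm high, wall 3 mm, floor 5 mm; axes: z up, +x towards the handle. Its mass is near 0.1 to 0.2 kg. At the start it stands on the wooden board, whose top is 16 mm above the worktop (the board is fixed). May be absent.
- pan_red_handle (a point): middle of the straight red handle of that pan: a flat-sided level bar along the pan's x, 14 mm wide, 16 mm high, from 24 to 108 mm from the pan's axis; this point is 68 mm from the axis and 61 mm above the pan's underside. The handle's underside is 3 mm above the pan's own rim. Pinch it across its width from above.
Not all that is in view belongs to the job. Leave any purple look-alike of the part that bears garlic_mid alone.

How it is judged:
On the way, in this order (a step that is already met when the one before it is completed fails the run):
1. the lever has been swung right open (past 1.3 rad) (value of joint lever above 1.3 rad), for 0.2 s.
2. all the pans are nested on the stand, fully down, handles fanned, and the garlic is in the bowl, with the lever still open (past 1 rad) (horizontal distance between each of pan_blue_bowl, pan_green_bowl, pan_yellow_bowl, pan_red_bowl and stand_floor below 0.04 m and z of pan_blue_bowl in the frame of stand_floor below 0.03 m and angle between each of pan_blue_bowl, pan_green_bowl, pan_yellow_bowl, pan_red_bowl's own z axis and vertical below 0.12 rad and horizontal distance between pan_blue_handle and pan_green_handle above 0.035 m and horizontal distance between each of pan_blue_handle, pan_green_handle and pan_yellow_handle above 0.035 m and horizontal distance between each of pan_blue_handle, pan_green_handle, pan_yellow_handle and pan_red_handle above 0.035 m and z of pan_green_bowl in the frame of stand_floor below 0.035 m and z of pan_yellow_bowl in the frame of stand_floor below 0.04 m and z of pan_red_bowl in the frame of stand_floor below 0.045 m and horizontal distance between garlic_mid and bowl_mid below 0.055 m and height (world z) of garlic_mid below 0.1 m and value of joint lever above 1 rad), for 0.2 s.
At the end, for the whole second after the job is handed in: Pans present nested on the stand: within 40 mm of its centre, within 5 mm of fully down, upright within 0.12 rad; middles of any two handles over 35 mm apart seen from above; garlic in the white bowl within 55 mm of its centre; lever within 0.12 rad of shut; robot clear (horizontal distance between each of pan_blue_bowl, pan_green_bowl, pan_yellow_bowl, pan_red_bowl and stand_floor below 0.04 m and z of pan_blue_bowl in the frame of stand_floor below 0.03 m and angle between each of pan_blue_bowl, pan_green_bowl, pan_yellow_bowl, pan_red_bowl's own z axis and vertical below 0.12 rad and horizontal distance between pan_blue_handle and pan_green_handle above 0.035 m and horizontal distance between each of pan_blue_handle, pan_green_handle and pan_yellow_handle above 0.035 m and horizontal distance between each of pan_blue_handle, pan_green_handle, pan_yellow_handle and pan_red_handle above 0.035 m and z of pan_green_bowl in the frame of stand_floor below 0.035 m and z of pan_yellow_bowl in the frame of stand_floor below 0.04 m and z of pan_red_bowl in the frame of stand_floor below 0.045 m and horizontal distance between garlic_mid and bowl_mid below 0.055 m and height (world z) of garlic_mid below 0.1 m and value of joint lever below 0.12 rad); the robot touches nothing.
It fails at once if the salt shaker is knocked over or pushed away (tilt over 0.5 rad or moved over 60 mm) (angle between salt's own z axis and vertical above 0.5 rad or distance of salt from where it was at the start of the episode above 0.06 m).
It fails at once if the tin is knocked over or pushed away (tilt over 0.5 rad or moved over 60 mm) (angle between tin's own z axis and vertical above 0.5 rad or distance of tin from where it was at the start of the episode above 0.06 m).
Of pan_green, pan_yellow, pan_red only 2 to 3 are there at a start; the rules pass over those that are not, and their reading is None.
At some moment in a run one of pan_blue, pan_green, pan_yellow, pan_red may be knocked a few centimetres aside while the robot is not near it.
It also fails if it takes over 200 s, if anything falls off the work surface, if the arm or the gripper's body presses on something with over 40 N, if the wrist force passes 120 N, or if a joint passes its speed limit or range.

## Robot

A 7-joint arm with a two-finger parallel gripper is mounted at the origin on a cart in front of the work surface, level with it; the furniture and walls round the work are solid. World frame = base frame: x ahead of the robot, y to its left, z up, the work surface at z = 0. Lengths are in m, angles in rad, forces in N, time in s.
With the tool pointing down it reaches from about 0.425 to 0.925 m from the base axis. Payload 6.8 kg.
Tool frame: the origin (TCP) lies where the fingers leave the gripper's body, on its centre line; the fingertips stand 73 mm ahead of it and the grasp point (between the pads) lies 54 mm ahead of it; z points along the fingers, y is the line along which they close (so a half turn about z gives the same grasp; the last joint's range is limited). The gripper opens to 85 mm and grips with 20 to 120 N. Pads are 22 mm wide; open, the fingers measure 114 mm over their backs; the gripper's body (76 mm by 85 mm) begins 54 mm behind the grasp point. The pads swing forward as they close: fully open they stand 13 mm farther back than shut.
Start: joints at [-1.268, 0.477, 0.022, 1.555, -0.011, 1.109, -0.083], TCP at [0.27, 0.619, 0.304] pointing down, gripper open.
Joint ranges: [-2.96, 2.96], [-0.34, 2.1], [-1.41, 1.46], [0.24, 2.44], [-1.37, 4.51], [0.17, 1.92], [-2.96, 2.96]. Speed limits (rad/s): [2.39, 2.39, 3.14, 3.14, 3.14, 3.14, 3.14].

## Interface

Orientations are given as a unit quaternion [w, x, y, z].
In Python, from workcell import observe, camera, hand_in, outline_of gives the robot as it stands. The module is installed in compiled form; this text tells all that it offers.
- The arm moves only by the tool arm_command, never from a script. Its argument "moves" is a list of rows, each a list of 7 numbers: the shift along the tool's x, y, z in m, then the turn, a rotation vector about the tool's x, y, z in rad, then the finger opening in m, from 0 to 0.0854. A call has 1 to 5 rows; each row is the pose to reach, as a shift and turn from the pose commanded when the call began, along the tool's axes at that moment; what a row does not reach only later rows make up. A row lasts 1/12 s, in which the tool goes at most 41.7 mm and 7.16 degrees, less where a joint would pass 70% of its speed; a pose out of reach is approached as far as the arm can. A call with a gripper value outside its range is refused whole. The fingers move at their own pace and stop on an object; "force" is the grip in N (left out, the last holds). Time passes only in rows, so rows that repeat a pose let the fingers close. It gives the time, the measured TCP pose, the force, the opening and the grip force at its end, in the units of the state.
- observe(): the state, without advancing time (a new reading comes with each control period).
- camera(name): name is "scene" or "top"; returns a dict with "img" (400x640x3 uint8, red, green, blue), "mtx" (3x3 intrinsics, pixels), "pose" (4x4, takes a point from camera to world coordinates). Camera axes: x right, y up, looking along -z (the intrinsics and any distortion apply to the point x, -y, -z); pixel columns grow to the right and rows downward; lengths in m; the calibration is good to about 2 mm. A picture is of the moment at which its call begins. There is no depth.
- hand_in(): hands the job in; it is judged then, once.
Trained networks look in the newest picture that a camera, given by its name, has taken for a name from the list of things; names that differ only in an ending like _2 or _b are one class to them, and where a whole thing is asked for, a point or a joint stands for the part that bears it (a point fixed in the world has none). Each returns a list of dicts, best first, with "p" (0 to 1); they miss things now and then, are a little off and sometimes report something else, mostly with a low value. They report only what shows in the picture. A call takes as long as a camera call. They do not tell look-alikes from the thing itself.
- outline_of(camera, label): "mask" (400x640 bool, what is visible of it) and "rect" ([centre column, centre row, width, height] in pixels, round what is visible of it).
The state is a dict: "time": time; "qpos": joint angles; "joint_velocities": joint speeds; "joint_efforts": joint torques, N m; "eef_pos": TCP position; "eef_rot": TCP orientation; "wrist_force": force on the tool from outside, world axes, zero at the start; "ft_torque": the same for the moment, N m; "width": finger opening in m; "grasp_force": force on a finger pad.
Only numpy, scipy, OpenCV 4.12 (cv2) and the standard library are available. Lean on these libraries where they do the work, as an engineer would, in place of code of your own. Each camera call takes 0.05 s, during which the arm holds its last target. There are 200 camera calls.

## Working session

There is one attempt and no reset: what is moved stays moved. The work goes in short steps, Python scripts to look and compute and a tool call to move; the robot and the scene stay as the last step left them, time stands still between calls to the robot, and variables do not carry over. Pictures are saved under pics/ and viewed, at most 14 in all, crops included, and the job is handed in when it is done.

Besides the shell and the picture viewer there is one more tool, called after "Emit:" in YAML: its name, and indented under it one key for each argument. arm_command: Moves the arm, as the interface text tells. Its arguments: {"type":"object","properties":{"moves":{"type":"array","items":{"type":"array","items":{"type":"number"}}},"force":{"type":"number"}},"required":["moves"]}

```bash
mkdir -p pics
cat > h.py <<'E'
import numpy as np, cv2
from workcell import observe, camera, outline_of
def ray(c,uv):
    K=np.array(c["mtx"]);P=np.array(c["pose"])
    p=np.linalg.inv(K)@[uv[0],uv[1],1]; d=P[:3,:3]@[p[0],-p[1],-p[2]]
    return P[:3,3],d
def at(c,uv,z):
    o,d=ray(c,uv); return o+d*(z-o[2])/d[2]
def proj(c,X):
    P=np.array(c["pose"]); q=P[:3,:3].T@(np.array(X)-P[:3,3]); v=np.array(c["mtx"])@[q[0],-q[1],-q[2]]
    return v[:2]/v[2]
def save(c,n,box=None,s=1):
    im=c["img"]
    if box: im=im[box[1]:box[3],box[0]:box[2]]
    cv2.imwrite("pics/"+n,cv2.resize(np.ascontiguousarray(im[:,:,::-1]),None,fx=s,fy=s,interpolation=cv2.INTER_CUBIC))
E
python3 - <<'E'
from h import *
for n in("scene","top"):
    c=camera(n); save(c,n+"0.png",s=1.25); print(n,np.round(c["mtx"],1).tolist(),np.round(c["pose"],3).tolist())
    for l in["lever","lever_knob","garlic_mid","bowl_mid","salt","tin","pan_blue_bowl","pan_green_bowl","pan_yellow_bowl","pan_red_bowl","pan_blue_handle","pan_green_handle","pan_yellow_handle","pan_red_handle","stand_floor"]:
        try: print(l,[(round(r["p"],2),np.round(r["rect"]).tolist()) for r in outline_of(n,l)][:3])
        except Exception as e: print(l,e)
s=observe();print(s["eef_pos"],s["eef_rot"],s["time"])
E
```

```text
scene [[427.5, 0.0, 321.5], [0.0, 427.5, 197.6], [0.0, 0.0, 1.0]] [[0.775, 0.338, -0.534, -0.22], [-0.632, 0.391, -0.669, -1.047], [-0.018, 0.856, 0.517, 0.838], [0.0, 0.0, 0.0, 1.0]]
lever [(0.57, [292.0, 168.0, 25.0, 15.0])]
lever_knob [(0.73, [292.0, 167.0, 26.0, 11.0])]
garlic_mid [(0.47, [281.0, 192.0, 17.0, 15.0]), (0.47, [272.0, 174.0, 12.0, 15.0]), (0.46, [234.0, 194.0, 15.0, 13.0])]
bowl_mid [(0.67, [357.0, 197.0, 44.0, 33.0]), (0.63, [305.0, 213.0, 40.0, 22.0]), (0.17, [349.0, 245.0, 61.0, 39.0])]
salt [(0.71, [333.0, 184.0, 13.0, 28.0])]
tin [(0.55, [393.0, 206.0, 20.0, 25.0])]
pan_blue_bowl [(0.62, [327.0, 226.0, 59.0, 29.0])]
pan_green_bowl [(0.71, [352.0, 244.0, 58.0, 36.0]), (0.25, [304.0, 212.0, 40.0, 16.0])]
pan_yellow_bowl [(0.45, [353.0, 247.0, 61.0, 36.0])]
pan_red_bowl [(0.86, [303.0, 209.0, 39.0, 11.0])]
pan_blue_handle [(0.82, [328.0, 227.0, 61.0, 30.0])]
pan_green_handle [(0.74, [351.0, 246.0, 61.0, 36.0])]
pan_yellow_handle []
pan_red_handle [(0.87, [304.0, 214.0, 40.0, 23.0]), (0.41, [295.0, 169.0, 27.0, 9.0]), (0.3, [328.0, 226.0, 64.0, 32.0])]
stand_floor 
[... 539 characters left out ...]
.0, 20.0, 23.0])]
pan_blue_bowl [(0.98, [362.0, 218.0, 53.0, 63.0])]
pan_green_bowl [(0.96, [411.0, 223.0, 42.0, 60.0])]
pan_yellow_bowl [(0.39, [332.0, 156.0, 53.0, 48.0])]
pan_red_bowl [(0.96, [320.0, 225.0, 24.0, 47.0])]
pan_blue_handle [(0.62, [411.0, 226.0, 36.0, 64.0]), (0.56, [358.0, 217.0, 51.0, 63.0])]
pan_green_handle [(0.95, [411.0, 227.0, 38.0, 65.0])]
pan_yellow_handle [(0.65, [249.0, 193.0, 19.0, 42.0]), (0.41, [409.0, 226.0, 38.0, 64.0]), (0.38, [335.0, 154.0, 52.0, 53.0])]
pan_red_handle [(0.9, [322.0, 225.0, 23.0, 47.0]), (0.18, [381.0, 135.0, 21.0, 24.0])]
stand_floor []
[0.26954211 0.61886437 0.30390592] [-1.17251656e-05  2.03947354e-01  9.78981857e-01  9.85453107e-06] 1.6
```

View pics/top0.png

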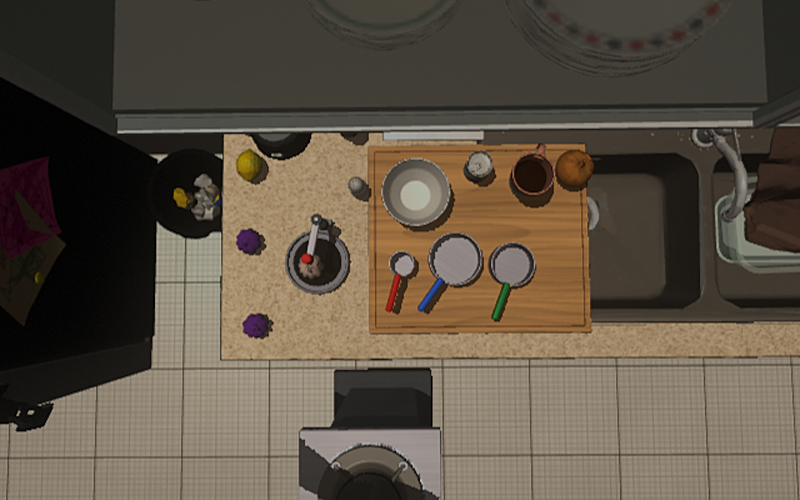

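View pics/scene0.png

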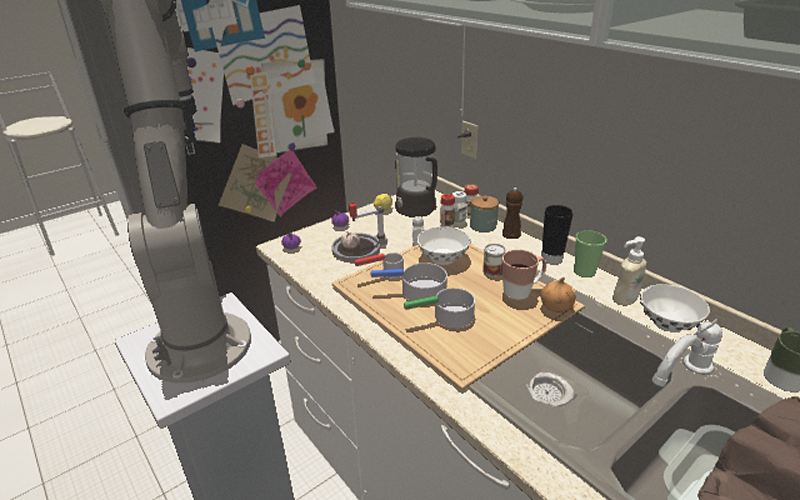

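Top view: the pale garlic sits on the stand at (246,214), and the purple look-alikes are at (199,193) and (201,261). The dashed bowl on the board is at (333,154), with another behind the sink at scene (540,245). The pans present are red (322,212), blue (364,207) and green (410,212). There is no yellow one. The salt is at (286,149) and the tin at (383,133). I choose the pale garlic and the bowl on the board.

```bash
cat > m.py <<'E'
from h import *
def hsvmask(c,lo,hi,box):
    h=cv2.cvtColor(c["img"],cv2.COLOR_RGB2HSV).astype(int); m=np.zeros(h.shape[:2],bool)
    x0,y0,x1,y1=box; s=h[y0:y1,x0:x1]
    hh=(s[...,0]>=lo[0])&(s[...,0]<=hi[0]) if lo[0]<=hi[0] else (s[...,0]>=lo[0])|(s[...,0]<=hi[0])
    m[y0:y1,x0:x1]=hh&(s[...,1]>=lo[1])&(s[...,2]>=lo[2])
    n,l,st,ct=cv2.connectedComponentsWithStats(m.astype(np.uint8))
    if n<2: return m
    return l==1+np.argmax(st[1:,4])
COL={"red":((172,150,70),(6,)),"blue":((105,120,60),(125,)),"green":((55,120,40),(85,))}
def fitc(pts):
    A=np.c_[2*pts,np.ones(len(pts))]; s=np.linalg.lstsq(A,(pts**2).sum(1),rcond=None)[0]
    return s[:2],np.sqrt(s[2]+s[0]**2+s[1]**2)
def handle(c,col,box,z):
    "mid, axis dir (unit, in plane) of a handle of colour col, top face at z"
    m=hsvmask(c,*COL[col],box); v,u=np.nonzero(m)
    P=np.array([at(c,(a,b),z)[:2] for a,b in zip(u,v)])
    r=cv2.minAreaRect((P*1000).astype(np.float32))
    ctr=np.array(r[0])/1000; w,hh=r[1]; bx=cv2.boxPoints(r)
    e=bx[1]-bx[0],bx[2]-bx[1]; d=max(e,key=np.linalg.norm); d=d/np.linalg.norm(d)
    return ctr,d,(round(w),round(hh)),len(u)
E
python3 - <<'E'
from m import *
c=camera("top"); save(c,"c1.png",(170,120,450,280),2.8)
for col,b in(("red",(295,210,345,260)),("blue",(320,205,370,260)),("green",(380,215,430,265))):
    print(col,handle(c,col,b,0.016+0.069))
m=hsvmask(c,*COL["red"],(235,195,260,220)); v,u=np.nonzero(m); print("knob",u.mean(),v.mean(),at(c,(u.mean(),v.mean()),.14))
for l,z in(("pan_blue_bowl",.066),("pan_green_bowl",.066),("pan_red_bowl",.066),("bowl_mid",.062),("salt",.045),("tin",.04),("garlic_mid",.035)):
    for r in outline_of("top",l)[:3]:
        v,u=np.nonzero(r["mask"]); print(l,round(r["p"],2),np.round(at(c,r["rect"][:2],z),3),np.round(at(c,(u.mean(),v.mean()),z),3))
E
```

```text
red (array([ 0.45782202, -0.0578271 ]), array([ 0.96113145, -0.27609125], dtype=float32), (13, 81), 146)
blue (array([ 0.45315738, -0.13749698]), array([ 0.8121835 , -0.58340204], dtype=float32), (12, 81), 144)
green (array([ 0.4377084 , -0.28727774]), array([ 0.93301827, -0.359829  ], dtype=float32), (12, 80), 138)
knob 244.3921568627451 206.4313725490196 [0.52944359 0.12025561 0.14      ]
pan_blue_bowl 0.77 [ 0.502 -0.185  0.066] [ 0.524 -0.187  0.066]
pan_blue_bowl 0.69 [0.568 0.128 0.066] [0.575 0.119 0.066]
pan_green_bowl 0.69 [ 0.481 -0.319  0.066] [ 0.504 -0.312  0.066]
pan_green_bowl 0.68 [0.517 0.128 0.066] [0.511 0.12  0.066]
pan_red_bowl 0.84 [ 0.482 -0.075  0.066] [ 0.505 -0.072  0.066]
pan_red_bowl 0.49 [0.573 0.118 0.066] [0.572 0.119 0.066]
bowl_mid 0.92 [ 0.671 -0.108  0.062] [ 0.677 -0.108  0.062]
salt 0.51 [0.693 0.021 0.045] [0.693 0.021 0.045]
salt 0.27 [ 0.676 -0.11   0.045] [ 0.68  -0.109  0.045]
tin 0.96 [ 0.734 -0.245  0.04 ] [ 0.737 -0.251  0.04 ]
tin 0.23 [0.545 0.115 0.04 ] [0.535 0.111 0.04 ]
garlic_mid 0.77 [0.385 0.257 0.035] [0.386 0.249 0.035]
garlic_mid 0.53 [0.516 0.128 0.035] [0.512 0.125 0.035]
garlic_mid 0.52 [0.572 0.266 0.035] [0.575 0.268 0.035]
```

View pics/c1.png

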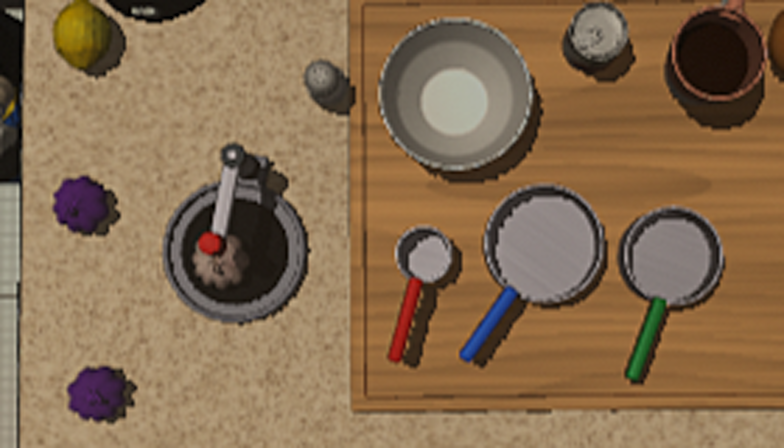

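The crop confirms the pale garlic is under the red knob on the stand, with its centre near crop (220,265). The stand rim is centred near crop (235,250), the hinge is at (232,155) and the knob at (211,243).

Run:
```python
from m import *
c=camera("top"); f=lambda x,y:(170+x/2.8,120+y/2.8)
S=at(c,f(235.5,250),.017);print("stand",S)
m=hsvmask(c,*COL["red"],(235,195,260,220)); v,u=np.nonzero(m);k=at(c,(u.mean(),v.mean()),.143)
H=at(c,f(232,155),.121);print("hinge",H,"knob",k,np.linalg.norm(k-H),np.linalg.norm((H-S)[:2]))
d=(H-S)[:2];a=np.arctan2(d[1],d[0]);b=k[:2]-H[:2];R=np.array([[np.cos(a),np.sin(a)],[-np.sin(a),np.cos(a)]]);bb=R@b
print("stand yaw",a,"q",np.arctan2(bb[1],-bb[0]))
print("garlic",at(c,f(220,268),.045), "garlic top")
for q in(0,1.3,2.0): 
    print(q,H[:2]+.086*R.T@[-np.cos(q),np.sin(q)])
for col,b,r in(("red",(295,210,345,260),.068),("blue",(320,205,370,260),.098),("green",(380,215,430,265),.088)):
    h,dd,_,_=handle(c,col,b,.085); print(col,h,"ctr",h+r*dd,"yaw of handle",np.arctan2(-dd[1],-dd[0]))
print([ (round(r["p"],2),at(c,r["rect"][:2],.042)) for r in outline_of("top","garlic_mid")])
```

```text
stand [0.52778898 0.11351298 0.017     ]
hinge [0.61189139 0.10146797 0.121     ] knob [0.52928041 0.1197465  0.143     ] 0.087422411949325 0.0849605674744304
stand yaw -0.14225106293551962 q 0.0755010619226981
garlic [0.50874106 0.12469939 0.045     ] garlic top
0 [0.52676004 0.11366034]
1.3 [0.60086692 0.18675842]
2.0 [0.65840502 0.17380386]
red [ 0.45780981 -0.05790738] ctr [ 0.52325425 -0.0763743 ] yaw of handle 2.8665664
blue [ 0.45315738 -0.13749698] ctr [ 0.53275136 -0.19467038] yaw of handle 2.5186815
green [ 0.4377084  -0.28727774] ctr [ 0.51981401 -0.31894269] yaw of handle 2.773508
[(0.72, array([0.38234023, 0.25183627, 0.042     ])), (0.62, array([0.57118302, 0.26361929, 0.042     ])), (0.53, array([0.51336973, 0.12984413, 0.042     ]))]
```

```bash
cat > p.py <<'E'
import numpy as np, sys
from scipy.spatial.transform import Rotation as Ro
from workcell import observe
H=np.array([.612,.1015]);A=-.142
def lev(q,r=.086):
    R=np.array([[np.cos(A),-np.sin(A)],[np.sin(A),np.cos(A)]]); return H+r*R@[-np.cos(q),np.sin(q)]
def cur():
    s=observe(); w,x,y,z=s["eef_rot"]; return np.array(s["eef_pos"]),Ro.from_quat([x,y,z,w]),s
def plan(*wps):
    "wps: (x,y,z,tool-y yaw deg) -> shift and turn from the current pose; groups of tuples in a list = chained calls"
    p,R,s=cur(); base=(p,R)
    print("t",round(s["time"],2),"pos",np.round(p,4),"yaw",round(np.degrees(np.arctan2(R.as_matrix()[1,1],R.as_matrix()[0,1])),1),"w",round(s["width"],4),"gf",np.round(s["grasp_force"],1),"F",np.round(s["wrist_force"],1),"q",np.round(s["qpos"],2))
    for g in wps:
        g=g if isinstance(g,list) else [g]
        for x,y,z,yaw in g:
            a=np.radians(yaw); Y=[np.cos(a),np.sin(a),0];Z=[0,0,-1]; T=Ro.from_matrix(np.c_[np.cross(Y,Z),Y,Z])
            t=base[1].inv().apply(np.array([x,y,z])-base[0]); r=(base[1].inv()*T).as_rotvec()
            print(np.round(t,4).tolist(),np.round(r,3).tolist(),"dist",round(np.linalg.norm(t),3))
        base=(np.array([x,y,z]),T)
        print("--")
E
python3 - <<'E'
from p import *
a=[(*lev(q),.2,66) for q in(-.5,0,.5,1,1.5)]
print(np.round(a,3))
plan((*lev(-.5),.304,66),(*lev(-.5),.2,66),a[1:])
E
```

```text
[[ 0.531  0.071  0.2   66.   ]
 [ 0.527  0.114  0.2   66.   ]
 [ 0.543  0.153  0.2   66.   ]
 [ 0.576  0.18   0.2   66.   ]
 [ 0.618  0.187  0.2   66.   ]]
t 2.1 pos [0.2695 0.6189 0.3039] yaw 66.5 w 0.0854 gf 0.0 F [0.  1.1 0.2] q [-1.27  0.48  0.02  1.56 -0.01  1.11 -0.08]
[-0.4588, -0.3974, -0.0001] [0.0, 0.0, 0.008] dist 0.607
--
[0.0, 0.0, 0.104] [0.0, 0.0, 0.0] dist 0.104
--
[0.0214, 0.0368, 0.0] [0.0, 0.0, 0.0] dist 0.043
[0.0225, 0.0793, 0.0] [0.0, 0.0, 0.0] dist 0.082
[0.0032, 0.1172, 0.0] [0.0, 0.0, 0.0] dist 0.117
[-0.032, 0.1411, 0.0] [0.0, 0.0, 0.0] dist 0.145
--
```

Emit:
arm_command:
  moves:
    - [-0.153,-0.1325,0,0,0,0,0]
    - [-0.153,-0.1325,0,0,0,0,0]
    - [-0.153,-0.1325,0,0,0,0,0]
    - [-0.153,-0.1325,0,0,0,0,0]
    - [-0.153,-0.1325,0,0,0,0,0]

```text
time: 2.52
eef_pos: [0.3581, 0.4335, 0.304]
eef_rot: [0.0, 0.205, 0.979, -0.0]
wrist_force: [1.3, 0.0, 0.2]
width: 0.0256
grasp_force: 0.0
```

Emit:
arm_command:
  moves:
    - [-0.153,-0.1325,0,0,0,0,0]
    - [-0.153,-0.1325,0,0,0,0,0]
    - [-0.153,-0.1325,0,0,0,0,0]
    - [-0.153,-0.1325,0,0,0,0,0]
    - [-0.153,-0.1325,0,0,0,0,0]

```text
time: 2.93
eef_pos: [0.4452, 0.2507, 0.3043]
eef_rot: [0.0, 0.205, 0.979, 0.0]
wrist_force: [0.5, 0.4, -0.1]
width: 0.0
grasp_force: 0.0
```

Emit:
arm_command:
  moves:
    - [-0.153,-0.1325,0,0,0,0,0]
    - [-0.153,-0.1325,0,0,0,0,0]
    - [-0.153,-0.1325,0,0,0,0,0]
    - [-0.153,-0.1325,0,0,0,0,0]
    - [-0.153,-0.1325,0,0,0,0,0]

```text
time: 3.35
eef_pos: [0.5325, 0.0681, 0.3043]
eef_rot: [0.001, 0.205, 0.979, 0.0]
wrist_force: [1.5, 0.6, -1.0]
width: 0.0
grasp_force: 0.0
```

```bash
python3 -c "
from p import *
plan((*lev(-.5),.2,66))"
```

```text
t 3.35 pos [0.5325 0.0681 0.3043] yaw 66.4 w 0.0 gf 0.0 F [ 1.5  0.6 -1. ] q [-0.49  0.25  0.29  1.9  -0.09  1.    1.  ]
[0.0023, 0.0026, 0.1043] [0.0, 0.001, 0.006] dist 0.104
--
```

Emit:
arm_command:
  moves:
    - [0.0023,0.0026,0.035,0,0,0,0]
    - [0.0023,0.0026,0.07,0,0,0,0]
    - [0.0023,0.0026,0.104,0,0,0,0]
    - [0.0023,0.0026,0.104,0,0,0,0]

```text
time: 3.68
eef_pos: [0.527, 0.0738, 0.1945]
eef_rot: [-0.005, 0.204, 0.979, -0.002]
wrist_force: [-1.1, 0.2, 0.0]
width: 0.0001
grasp_force: 0.0
```

Emit:
arm_command:
  moves:
    - [0.0107,0.0184,0,0,0,0,0]
    - [0.0214,0.0368,0,0,0,0,0]
    - [0.022,0.058,0,0,0,0,0]
    - [0.0225,0.0793,0,0,0,0,0]
    - [0.0129,0.098,0,0,0,0,0]

```text
time: 4.1
eef_pos: [0.5573, 0.1717, 0.2017]
eef_rot: [-0.0, 0.203, 0.979, 0.0]
wrist_force: [-0.4, -0.9, 0.4]
width: 0.0002
grasp_force: 0.5
```

Emit:
arm_command:
  moves:
    - [-0.0097,0.0192,0,0,0,0,0]
    - [-0.0273,0.0312,0,0,0,0,0]
    - [-0.0449,0.0431,0,0,0,0,0]
    - [-0.0449,0.0431,0,0,0,0,0]

```text
time: 4.43
eef_pos: [0.6199, 0.1923, 0.2022]
eef_rot: [0.002, 0.204, 0.979, 0.001]
wrist_force: [0.6, -0.5, -0.3]
width: 0.0001
grasp_force: 0.0
```

```bash
python3 -c "
from p import *
plan((.51,.127,.2,66))
from m import *
c=camera('top'); save(c,'c2.png',(210,140,350,250),4)
for r in outline_of('top','garlic_mid'): print(r['p'],r['rect'],at(c,r['rect'][:2],.04))"
```

```text
t 4.43 pos [0.6199 0.1923 0.2022] yaw 66.5 w 0.0001 gf 0.0 F [ 0.6 -0.5 -0.3] q [-0.57  0.55  0.24  1.73 -0.16  0.88  0.9 ]
[0.0748, -0.1037, 0.0016] [0.003, 0.004, 0.009] dist 0.128
--
0.51 [247.1, 213.8, 23.0, 18.8] [0.51427563 0.12961682 0.04      ]
0.36 [204.9, 193.7, 4.5, 9.3] [0.57148228 0.24790235 0.04      ]
0.21 [381.3, 134.1, 18.8, 27.1] [ 0.73494116 -0.24739814  0.04      ]
```

View pics/c2.png

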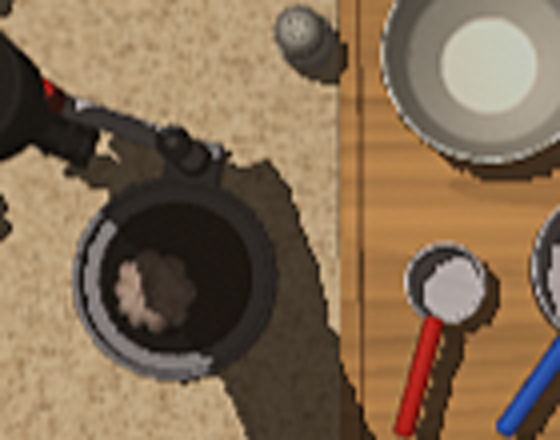

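The lever is open: the bar runs to the left, with the knob near crop (45,90). The garlic is at crop (153,292), free to grasp.

Emit:
arm_command:
  moves:
    - [0.024,-0.034,-0.01,0,0,0,0.0854]
    - [0.048,-0.068,-0.015,0,0,0,0.0854]
    - [0.072,-0.1035,-0.015,0,0,0,0.0854]
    - [0.072,-0.1035,-0.015,0,0,0,0.0854]
    - [0.072,-0.1035,-0.015,0,0,0,0.0854]

```text
time: 4.95
eef_pos: [0.5058, 0.1229, 0.2156]
eef_rot: [-0.001, 0.205, 0.979, -0.0]
wrist_force: [1.9, 0.9, 0.8]
width: 0.0604
grasp_force: 0.0
```

```bash
python3 -c "
from p import *
plan((.513,.126,.087,66),(.513,.126,.22,66),(.675,-.109,.22,66),(.675,-.109,.14,66))"
```

```text
t 4.95 pos [0.5058 0.1229 0.2156] yaw 66.4 w 0.0604 gf 0.0 F [1.9 0.9 0.8] q [-0.57  0.34  0.26  2.02 -0.12  0.8   0.92]
[-0.0056, 0.0058, 0.1286] [-0.001, -0.002, 0.006] dist 0.129
--
[0.0, 0.0, -0.133] [0.0, 0.0, 0.0] dist 0.133
--
[-0.2436, -0.1488, 0.0] [0.0, 0.0, 0.0] dist 0.285
--
[0.0, 0.0, 0.08] [0.0, 0.0, 0.0] dist 0.08
--
```

Emit:
arm_command:
  moves:
    - [0,0,0,0,0,0,0.0854]
    - [0,0,0.03,0,0,0,0.0854]
    - [0,0,0.06,0,0,0,0.0854]
    - [0,0,0.06,0,0,0,0.0854]
    - [0,0,0.06,0,0,0,0.0854]

```text
time: 5.37
eef_pos: [0.5089, 0.1254, 0.1544]
eef_rot: [-0.001, 0.204, 0.979, -0.001]
wrist_force: [-0.3, 0.3, 0.6]
width: 0.0855
grasp_force: 0.0
```

```bash
python3 -c "
from p import *
plan((.513,.126,.087,66))"
```

```text
t 5.37 pos [0.5089 0.1254 0.1544] yaw 66.5 w 0.0855 gf 0.0 F [-0.3  0.3  0.6] q [-0.55  0.44  0.23  2.05 -0.16  0.67  0.95]
[-0.0036, 0.0023, 0.0673] [-0.002, -0.002, 0.009] dist 0.067
--
```

Emit:
arm_command:
  moves:
    - [-0.0035,0.002,0.033,0,0,0,0.0854]
    - [-0.0035,0.002,0.067,0,0,0,0.0854]
    - [-0.0035,0.002,0.067,0,0,0,0.0854]
    - [-0.0035,0.002,0.067,0,0,0,0.045]
    - [-0.0035,0.002,0.067,0,0,0,0.04]
  force: 30

```text
time: 5.78
eef_pos: [0.5144, 0.1257, 0.09]
eef_rot: [0.001, 0.204, 0.979, 0.001]
wrist_force: [1.2, 0.0, 0.6]
width: 0.064
grasp_force: 0.3
```

Emit:
arm_command:
  moves:
    - [0,0,0,0,0,0,0.03]
    - [0,0,0,0,0,0,0.03]
    - [0,0,0,0,0,0,0.03]
  force: 30

```text
time: 6.03
eef_pos: [0.5146, 0.1259, 0.0908]
eef_rot: [0.002, 0.204, 0.979, 0.001]
wrist_force: [-0.8, -0.1, 6.8]
width: 0.0551
grasp_force: 31.0
```

Emit:
arm_command:
  moves:
    - [0,0,-0.03,0,0,0,0.03]
    - [0,0,-0.07,0,0,0,0.03]
    - [0,0,-0.11,0,0,0,0.03]
    - [0,0,-0.133,0,0,0,0.03]
    - [0,0,-0.133,0,0,0,0.03]

```text
time: 6.45
eef_pos: [0.5161, 0.1259, 0.2283]
eef_rot: [0.005, 0.204, 0.979, 0.004]
wrist_force: [0.5, 0.1, -0.5]
width: 0.0553
grasp_force: 32.6
```

```bash
python3 -c "
from p import *
plan((.675,-.109,.22,66))"
```

```text
t 6.45 pos [0.5161 0.1259 0.2283] yaw 66.4 w 0.0553 gf 32.6 F [ 0.5  0.1 -0.5] q [-0.58  0.33  0.27  1.99 -0.12  0.82  0.92]
[-0.2395, -0.1518, 0.0089] [0.009, 0.008, 0.007] dist 0.284
--
```

Emit:
arm_command:
  moves:
    - [-0.024,-0.015,0,0,0,0,0.03]
    - [-0.05,-0.032,0,0,0,0,0.03]
    - [-0.08,-0.05,0,0,0,0,0.03]
    - [-0.11,-0.07,0,0,0,0,0.03]
    - [-0.14,-0.09,0,0,0,0,0.03]

```text
time: 6.87
eef_pos: [0.606, -0.0143, 0.2223]
eef_rot: [0.001, 0.204, 0.979, 0.0]
wrist_force: [0.8, -0.2, -0.3]
width: 0.055
grasp_force: 32.6
```

Emit:
arm_command:
  moves:
    - [-0.03,-0.02,0.003,0,0,0,0.03]
    - [-0.06,-0.04,0.006,0,0,0,0.03]
    - [-0.085,-0.055,0.008,0,0,0,0.03]
    - [-0.097,-0.062,0.008,0,0,0,0.03]
    - [-0.097,-0.062,0.008,0,0,0,0.03]

```text
time: 7.28
eef_pos: [0.6704, -0.1134, 0.214]
eef_rot: [0.001, 0.206, 0.978, -0.001]
wrist_force: [-0.1, -0.3, -0.2]
width: 0.0548
grasp_force: 32.6
```

```bash
python3 -c "
from p import *
plan((.673,-.109,.137,66))"
```

```text
t 7.28 pos [ 0.6704 -0.1134  0.214 ] yaw 66.2 w 0.0548 gf 32.6 F [-0.1 -0.3 -0.2] q [-0.14  0.59  0.31  1.64 -0.2   0.95  1.4 ]
[-0.0003, 0.0052, 0.077] [-0.002, 0.003, 0.003] dist 0.077
--
```

Emit:
arm_command:
  moves:
    - [0,0.005,0.03,0,0,0,0.03]
    - [0,0.005,0.06,0,0,0,0.03]
    - [0,0.005,0.077,0,0,0,0.03]
    - [0,0.005,0.077,0,0,0,0.03]
    - [0,0.005,0.077,0,0,0,0.07]

```text
time: 7.7
eef_pos: [0.6709, -0.1029, 0.1361]
eef_rot: [-0.001, 0.203, 0.979, 0.0]
wrist_force: [0.2, 0.3, -0.4]
width: 0.0654
grasp_force: 0.0
```

Emit:
arm_command:
  moves:
    - [0,0,0,0,0,0,0.07]
    - [0,0,0,0,0,0,0.07]
    - [0,0,-0.02,0,0,0,0.07]
    - [0,0,-0.055,0,0,0,0.07]
    - [0,0,-0.095,0,0,0,0.07]

```text
time: 8.12
eef_pos: [0.6706, -0.1039, 0.2317]
eef_rot: [-0.001, 0.204, 0.979, -0.0]
wrist_force: [0.9, -0.2, 0.7]
width: 0.0699
grasp_force: 0.0
```

```bash
python3 -c "
from p import *
plan((.453,-.137,.23,54.3))"
```

```text
t 8.12 pos [ 0.6706 -0.1039  0.2317] yaw 66.5 w 0.0699 gf 0.0 F [ 0.9 -0.2  0.7] q [-0.15  0.57  0.31  1.63 -0.2   0.98  1.38]
[0.1863, -0.1173, 0.0022] [-0.001, -0.002, 0.212] dist 0.22
--
```

```bash
python3 -c "
from p import *
plan((.48,.06,.23,54.3),(.453,-.137,.23,54.3))"
```

```text
t 8.12 pos [ 0.6706 -0.1039  0.2317] yaw 66.5 w 0.0699 gf 0.0 F [ 0.9 -0.2  0.7] q [-0.15  0.57  0.31  1.63 -0.2   0.98  1.38]
[0.2402, 0.0741, 0.0022] [-0.001, -0.002, 0.212] dist 0.251
--
[-0.093, -0.1757, 0.0] [0.0, 0.0, 0.0] dist 0.199
--
```

Emit:
arm_command:
  moves:
    - [0.04,0.012,0,0,0,0.1,0.06]
    - [0.08,0.024,0,0,0,0.212,0.06]
    - [0.12,0.036,0,0,0,0.212,0.05]
    - [0.16,0.048,0,0,0,0.212,0.05]
    - [0.2,0.06,0,0,0,0.212,0.05]

```text
time: 8.53
eef_pos: [0.5114, 0.0315, 0.2325]
eef_rot: [0.001, 0.307, 0.952, 0.001]
wrist_force: [0.1, 0.6, -0.0]
width: 0.05
grasp_force: 0.0
```

Emit:
arm_command:
  moves:
    - [0.037,0.022,0,0,0,0,0.05]
    - [0.037,0.022,0,0,0,0,0.05]

```text
time: 8.7
eef_pos: [0.492, 0.0771, 0.2321]
eef_rot: [-0.001, 0.302, 0.953, 0.002]
wrist_force: [0.6, 0.5, 0.0]
width: 0.0501
grasp_force: 0.0
```

```bash
cat > look.py <<'E'
from p import *; from m import *
c=camera('top'); save(c,sys.argv[1],(210,110,450,280),3.3)
for col,b,r in(("red",(270,208,355,262),.068),("blue",(270,185,420,262),.098),("green",(340,185,450,265),.088)):
    try:
        h,dd,sz,n=handle(c,col,b,.085); print(col,np.round(h,3),"ctr",np.round(h+r*dd*(1 if dd[0]>0 else -1),3),"yaw",np.round(np.degrees(np.arctan2(-dd[1],-dd[0])),1),sz,n)
    except Exception as e: print(col,e)
E
python3 look.py c3.png; python3 -c "
from p import *
plan((.453,-.137,.2,54.3),(.453,-.137,.13,54.3))"
```

```text
red [ 0.486 -0.068] ctr [ 0.554 -0.069] yaw 179.5 (11, 21) 32
blue [ 0.453 -0.137] ctr [ 0.533 -0.195] yaw 144.3 (12, 81) 144
green [ 0.438 -0.287] ctr [ 0.52  -0.319] yaw 158.9 (12, 80) 137
t 8.75 pos [0.4939 0.0745 0.2325] yaw 54.8 w 0.05 gf 0.0 F [ 0.8 -0.   0.1] q [-0.56  0.28  0.34  2.06 -0.13  0.82  0.81]
[-0.0886, -0.1965, 0.0317] [0.004, -0.001, 0.008] dist 0.218
--
[0.0, 0.0, 0.07] [0.0, 0.0, 0.0] dist 0.07
--
```

View pics/c3.png

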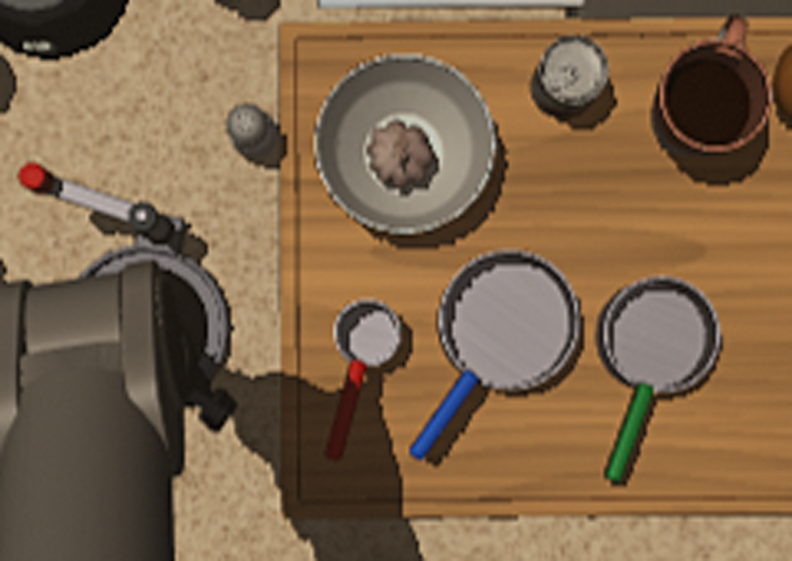

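The garlic lies in the white bowl at crop (402,155). The lever is open, with the knob at (32,177). The pans have not moved, and the blue handle runs from (470,378) to (418,455).

Emit:
arm_command:
  moves:
    - [-0.018,-0.04,0.005,0,0,0,0.05]
    - [-0.036,-0.08,0.01,0,0,0,0.05]
    - [-0.054,-0.118,0.015,0,0,0,0.05]
    - [-0.071,-0.156,0.02,0,0,0,0.05]
    - [-0.0885,-0.1965,0.03,0,0,0,0.05]

```text
time: 9.17
eef_pos: [0.4552, -0.1354, 0.2046]
eef_rot: [0.002, 0.307, 0.952, 0.0]
wrist_force: [1.7, 0.8, 0.6]
width: 0.0499
grasp_force: 0.0
```

Emit:
arm_command:
  moves:
    - [0,0,0,0,0,0,0.05]
    - [0,0,0,0,0,0,0.05]
    - [0,0,0,0,0,0,0.05]

```text
time: 9.42
eef_pos: [0.4552, -0.133, 0.2037]
eef_rot: [0.001, 0.307, 0.952, 0.0]
wrist_force: [-0.2, 0.4, 0.3]
width: 0.05
grasp_force: 0.0
```

```bash
python3 -c "
from p import *
plan((.453,-.137,.131,54.3))"
```

```text
t 9.42 pos [ 0.4552 -0.133   0.2037] yaw 54.2 w 0.05 gf 0.0 F [-0.2  0.4  0.3] q [-0.2   0.3   0.42  2.14 -0.18  0.73  1.28]
[-0.0005, -0.0046, 0.0727] [0.001, 0.002, -0.001] dist 0.073
--
```

Emit:
arm_command:
  moves:
    - [0,-0.0045,0.025,0,0,0,0.05]
    - [0,-0.0045,0.05,0,0,0,0.05]
    - [0,-0.0045,0.073,0,0,0,0.05]
    - [0,-0.0045,0.073,0,0,0,0.05]
    - [0,-0.0045,0.073,0,0,0,0.03]
  force: 60

```text
time: 9.83
eef_pos: [0.4521, -0.1348, 0.1298]
eef_rot: [-0.001, 0.305, 0.952, -0.0]
wrist_force: [-0.0, 0.3, 1.3]
width: 0.0391
grasp_force: 0.0
```

Emit:
arm_command:
  moves:
    - [0,0,0,0,0,0,0]
    - [0,0,0,0,0,0,0]
    - [0,0,0,0,0,0,0]
    - [0,0,0,0,0,0,0]
  force: 100

```text
time: 10.17
eef_pos: [0.4529, -0.1358, 0.1315]
eef_rot: [0.001, 0.306, 0.952, 0.001]
wrist_force: [0.1, 1.3, 6.4]
width: 0.0124
grasp_force: 97.6
```

```bash
python3 -c "
from p import *
plan()"
```

```text
t 10.17 pos [ 0.4529 -0.1358  0.1315] yaw 54.3 w 0.0124 gf 97.6 F [0.1 1.3 6.4] q [-0.13  0.43  0.36  2.19 -0.28  0.56  1.38]
```

Emit:
arm_command:
  moves:
    - [0,0,-0.015,0,0,0,0]
    - [0,0,-0.04,0,0,0,0]
    - [0,0,-0.07,0,0,0,0]
    - [0,0,-0.1,0,0,0,0]
    - [0,0,-0.115,0,0,0,0]

```text
time: 10.58
eef_pos: [0.4527, -0.1364, 0.2487]
eef_rot: [0.002, 0.307, 0.952, 0.001]
wrist_force: [1.2, -1.0, -2.8]
width: 0.012
grasp_force: 97.8
```

```bash
python3 -c "
from p import *
plan((.4477,.1697,.245,55))"
```

```text
t 10.58 pos [ 0.4527 -0.1364  0.2487] yaw 54.3 w 0.012 gf 97.8 F [ 1.2 -1.  -2.8] q [-0.23  0.22  0.46  2.11 -0.13  0.83  1.25]
[0.1827, 0.2456, 0.0037] [0.003, 0.004, -0.012] dist 0.306
--
```

Emit:
arm_command:
  moves:
    - [0.012,0.016,0,0,0,0,0]
    - [0.03,0.04,0,0,0,0,0]
    - [0.05,0.067,0,0,0,0,0]
    - [0.07,0.094,0,0,0,0,0]
    - [0.09,0.121,0,0,0,0,0]

```text
time: 11.0
eef_pos: [0.4488, 0.0162, 0.2458]
eef_rot: [0.0, 0.307, 0.952, 0.001]
wrist_force: [0.4, -0.1, -2.0]
width: 0.0124
grasp_force: 97.8
```

Emit:
arm_command:
  moves:
    - [0.02,0.027,0,0,0,0,0]
    - [0.04,0.054,0,0,0,0,0]
    - [0.06,0.08,0,0,0,0,0]
    - [0.08,0.107,0,0,0,0,0]
    - [0.0927,0.1246,0,0,0,-0.012,0]

```text
time: 11.42
eef_pos: [0.446, 0.1738, 0.2458]
eef_rot: [0.0, 0.299, 0.954, 0.001]
wrist_force: [-0.4, 0.6, -2.5]
width: 0.012
grasp_force: 97.8
```

Emit:
arm_command:
  moves:
    - [0,0,0,0,0,0,0]
    - [0,0,0,0,0,0,0]
    - [0,0,0,0,0,0,0]

```text
time: 11.67
eef_pos: [0.4465, 0.1694, 0.2452]
eef_rot: [0.0, 0.301, 0.954, -0.0]
wrist_force: [-0.2, 0.1, -1.3]
width: 0.0124
grasp_force: 97.8
```

```bash
python3 -c "
from p import *
plan((.4477,.1697,.18,55),(.4477,.1697,.1235,55))
from m import *
a=camera('scene');b=camera('top')
save(a,'t1.png',(220,130,420,270),3); save(b,'t2.png',(210,110,450,280),3)
import cv2;cv2.imwrite('pics/c4.png',np.vstack([cv2.resize(cv2.imread('pics/t1.png'),(420,294)),cv2.resize(cv2.imread('pics/t2.png'),(420,298))]))"
```

```text
t 11.67 pos [0.4465 0.1694 0.2452] yaw 55.0 w 0.0124 gf 97.8 F [-0.2  0.1 -1.3] q [-0.72  0.23  0.26  2.09 -0.08  0.83  0.55]
[-0.0008, 0.001, 0.0652] [-0.0, 0.0, -0.001] dist 0.065
--
[0.0, 0.0, 0.0565] [0.0, 0.0, 0.0] dist 0.056
--
```

View pics/c4.png

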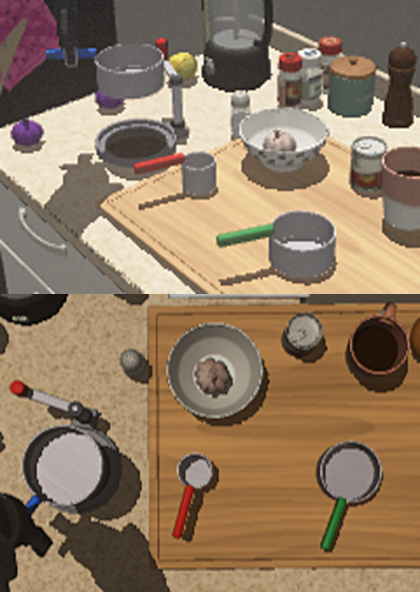

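The blue pan hangs level over the stand, with its centre in the lower panel at (72,471). The red and green pans have not moved.

```bash
python3 -c "
from m import *
c=camera('top'); print(at(c,(251.4,211.1),.18))"
```

```text
[0.51551917 0.09602114 0.18      ]
```

Emit:
arm_command:
  moves:
    - [-0.001,0.001,0.015,0,0,0,0]
    - [-0.001,0.001,0.035,0,0,0,0]
    - [-0.001,0.001,0.055,0,0,0,0]
    - [-0.001,0.001,0.065,0,0,0,0]
    - [-0.001,0.001,0.065,0,0,0,0]

```text
time: 12.23
eef_pos: [0.4469, 0.1691, 0.1781]
eef_rot: [-0.001, 0.301, 0.954, -0.002]
wrist_force: [-1.6, -0.4, -3.3]
width: 0.0121
grasp_force: 97.8
```

```bash
python3 -c "
from p import *; from m import *
plan()
c=camera('top'); zr=.178-.1315+.066
im=c['img'].copy()
save(c,'c5.png',(215,160,295,240),7)
for r in outline_of('top','pan_blue_bowl')[:2]: print(r['p'],r['rect'],at(c,r['rect'][:2],zr))
print('exp',proj(c,(.528,.1135,zr)),'stand',proj(c,(.528,.1135,.017)))"
```

```text
t 12.23 pos [0.4469 0.1691 0.1781] yaw 54.9 w 0.0121 gf 97.8 F [-1.6 -0.4 -3.3] q [-0.69  0.34  0.24  2.14 -0.12  0.68  0.59]
0.73 [252.6, 211.3, 43.5, 46.2] [0.51794311 0.10328615 0.1125    ]
exp [248.72663082 207.51012861] stand [254.11181341 209.21131595]
```

View pics/c5.png

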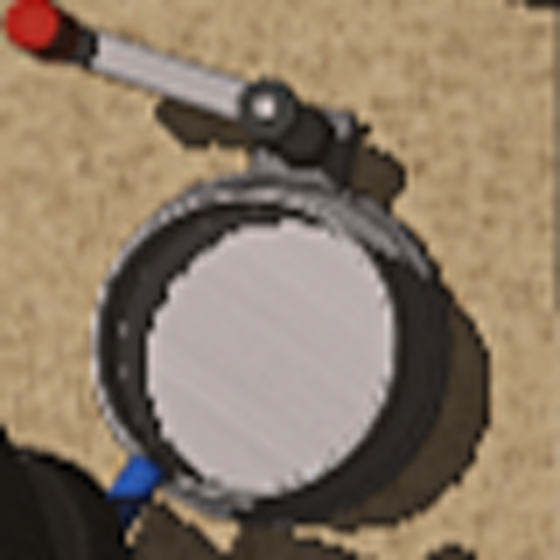

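```bash
python3 -c "
from m import *
c=camera('top'); print('blue0',at(c,(364.6,207.1),.066)); print('floor',at(c,(251.3,210.6),.0675),'rim',at(c,(251,211.4),.1125))
f=lambda x,y:(170+x/2.8,120+y/2.8)
print('green',at(c,f(671,258),.066),'red',at(c,f(426,256),.066))
g=cv2.cvtColor(c['img'],cv2.COLOR_RGB2HSV); m=(g[...,2]>150)&(g[...,1]<40); m[:, :225]=0;m[:,290:]=0;m[:180]=0;m[240:]=0
n,l,st,ct=cv2.connectedComponentsWithStats(m.astype(np.uint8));i=1+np.argmax(st[1:,4]);print(st[i],ct[i])
"
```

```text
blue0 [ 0.52878104 -0.19505425  0.066     ]
floor [0.52184658 0.11366887 0.0675    ] rim [0.51771655 0.10749572 0.1125    ]
green [ 0.51399403 -0.31713399  0.066     ] red [ 0.51798625 -0.07935977  0.066     ]
[ 236  192   35   38 1031] [252.90300679 209.82638215]
```

```bash
python3 -c "
from p import *
plan((.452,.171,.123,55),(.452,.171,.122,55))"
```

```text
t 12.38 pos [0.4487 0.1702 0.1807] yaw 55.0 w 0.0126 gf 97.8 F [ 0.3  0.1 -2.1] q [-0.69  0.33  0.24  2.14 -0.12  0.68  0.59]
[-0.0022, 0.0025, 0.0577] [0.001, 0.001, -0.001] dist 0.058
--
[0.0, 0.0, 0.001] [0.0, 0.0, 0.0] dist 0.001
--
```

Lower it gently and watch the force.

Emit:
arm_command:
  moves:
    - [-0.002,0.0025,0.01,0,0,0,0]
    - [-0.002,0.0025,0.022,0,0,0,0]
    - [-0.002,0.0025,0.034,0,0,0,0]
    - [-0.002,0.0025,0.045,0,0,0,0]
    - [-0.002,0.0025,0.052,0,0,0,0]

```text
time: 12.8
eef_pos: [0.4514, 0.1714, 0.1272]
eef_rot: [0.0, 0.301, 0.954, 0.0]
wrist_force: [-0.3, 0.8, -1.9]
width: 0.0123
grasp_force: 97.8
```

Emit:
arm_command:
  moves:
    - [0,0,0.002,0,0,0,0]
    - [0,0,0.004,0,0,0,0]
    - [0,0,0.005,0,0,0,0]
    - [0,0,0.005,0,0,0,0]

```text
time: 13.13
eef_pos: [0.4515, 0.1714, 0.1236]
eef_rot: [0.0, 0.301, 0.954, 0.0]
wrist_force: [-1.5, 0.2, -0.3]
width: 0.0122
grasp_force: 98.1
```

Emit:
arm_command:
  moves:
    - [0,0,0.001,0,0,0,0.02]
    - [0,0,0.001,0,0,0,0.045]
    - [0,0,0.001,0,0,0,0.045]
    - [0,0,0.001,0,0,0,0.045]
    - [0,0,0.001,0,0,0,0.045]
  force: 60

```text
time: 13.55
eef_pos: [0.4513, 0.1713, 0.122]
eef_rot: [0.0, 0.301, 0.954, 0.0]
wrist_force: [-0.3, -0.0, -0.0]
width: 0.0451
grasp_force: 0.0
```

Emit:
arm_command:
  moves:
    - [0,0,-0.03,0,0,0,0.05]
    - [0,0,-0.07,0,0,0,0.05]
    - [0,0,-0.11,0,0,0,0.05]
    - [0,0,-0.12,0,0,0,0.05]

```text
time: 13.88
eef_pos: [0.4535, 0.172, 0.2472]
eef_rot: [0.003, 0.301, 0.954, 0.003]
wrist_force: [0.4, 1.0, -0.7]
width: 0.0497
grasp_force: 0.0
```

```bash
python3 -c "
from p import *
plan((.42,-.10,.24,55),(.438,-.287,.24,69))"
```

```text
t 13.88 pos [0.4535 0.172  0.2472] yaw 55.0 w 0.0497 gf 0.0 F [ 0.4  1.  -0.7] q [-0.72  0.23  0.27  2.08 -0.08  0.83  0.55]
[-0.1287, -0.242, 0.0058] [0.008, 0.003, -0.001] dist 0.274
--
[-0.122, -0.1429, 0.0] [0.0, 0.0, -0.244] dist 0.188
--
```

Emit:
arm_command:
  moves:
    - [-0.019,-0.036,0,0,0,0,0.05]
    - [-0.038,-0.072,0,0,0,0,0.05]
    - [-0.057,-0.107,0,0,0,0,0.05]
    - [-0.076,-0.143,0,0,0,0,0.05]
    - [-0.095,-0.179,0,0,0,0,0.05]

```text
time: 14.3
eef_pos: [0.4256, -0.0315, 0.2419]
eef_rot: [0.0, 0.3, 0.954, 0.0]
wrist_force: [1.7, -0.7, 0.3]
width: 0.0501
grasp_force: 0.0
```

Emit:
arm_command:
  moves:
    - [-0.012,-0.021,0,0,0,-0.1,0.05]
    - [-0.03,-0.06,0,0,0,-0.2,0.05]
    - [-0.03,-0.06,0,0,0,-0.244,0.05]
    - [-0.03,-0.06,0,0,0,-0.244,0.05]

```text
time: 14.63
eef_pos: [0.4157, -0.0987, 0.2418]
eef_rot: [0.0, 0.184, 0.983, -0.0]
wrist_force: [-0.2, -0.0, 0.4]
width: 0.0503
grasp_force: 0.0
```

```bash
python3 look.py c6.png; python3 -c "
from p import *
plan((.438,-.287,.2,69))"
```

```text
red [ 0.478 -0.064] ctr [ 0.543 -0.083] yaw 163.6 (13, 40) 57
blue OpenCV(4.12.0) /io/opencv/modules/imgproc/src/convhull.cpp:143: error: (-215:Assertion failed) total >= 0 && (depth == CV_32F || depth == CV_32S) in function 'convexHull'

green [ 0.475 -0.274] ctr [ 0.556 -0.306] yaw 158.4 (12, 81) 135
t 14.68 pos [ 0.4162 -0.097   0.2418] yaw 68.8 w 0.0499 gf 0.0 F [ 0.3  0.7 -0.1] q [-0.3   0.15  0.42  2.21 -0.08  0.8   1.38]
[-0.0892, -0.1692, 0.0418] [0.0, 0.0, -0.004] dist 0.196
--
```

View pics/c6.png

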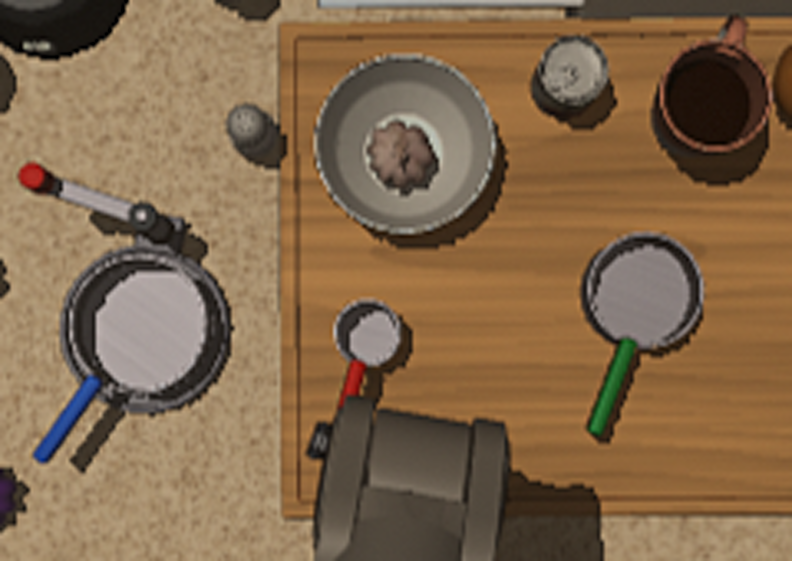

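Blue stands in the stand at crop (150,325), with its handle toward the lower left. The green pan was knocked and its handle now runs from (627,345) to (597,430). I use the new reading.

```bash
python3 -c "
from p import *
plan((.474,-.274,.2,68.4),(.474,-.274,.131,68.4))"
```

```text
t 14.68 pos [ 0.4162 -0.097   0.2418] yaw 68.8 w 0.0499 gf 0.0 F [ 0.3  0.7 -0.1] q [-0.3   0.15  0.42  2.21 -0.08  0.8   1.38]
[-0.118, -0.1441, 0.0418] [0.0, 0.0, 0.006] dist 0.191
--
[0.0, 0.0, 0.069] [0.0, 0.0, 0.0] dist 0.069
--
```

Emit:
arm_command:
  moves:
    - [-0.025,-0.03,0,0,0,0,0.05]
    - [-0.05,-0.06,0.01,0,0,0,0.05]
    - [-0.073,-0.09,0.02,0,0,0,0.05]
    - [-0.097,-0.118,0.03,0,0,0.006,0.05]
    - [-0.118,-0.144,0.042,0,0,0.006,0.05]

```text
time: 15.1
eef_pos: [0.4769, -0.2732, 0.1993]
eef_rot: [0.001, 0.185, 0.983, 0.0]
wrist_force: [-0.1, 1.0, 0.7]
width: 0.0502
grasp_force: 0.0
```

Emit:
arm_command:
  moves:
    - [0,0,0,0,0,0,0.05]
    - [0,0,0,0,0,0,0.05]
    - [0,0,0,0,0,0,0.05]

```text
time: 15.35
eef_pos: [0.4755, -0.2711, 0.1993]
eef_rot: [-0.001, 0.185, 0.983, 0.001]
wrist_force: [0.0, 0.1, 0.6]
width: 0.0496
grasp_force: 0.0
```

```bash
python3 -c "
from p import *
plan((.474,-.274,.131,68.4))"
```

```text
t 15.35 pos [ 0.4755 -0.2711  0.1993] yaw 68.7 w 0.0496 gf 0.0 F [0.  0.1 0.6] q [ 0.04  0.43  0.46  1.98 -0.26  0.79  1.85]
[0.0002, -0.0033, 0.0683] [0.001, -0.001, 0.005] dist 0.068
--
```

Emit:
arm_command:
  moves:
    - [0,-0.003,0.023,0,0,0,0.05]
    - [0,-0.003,0.046,0,0,0,0.05]
    - [0,-0.003,0.068,0,0,0,0.05]
    - [0,-0.003,0.068,0,0,0,0.05]
    - [0,-0.003,0.068,0,0,0,0.03]
  force: 60

```text
time: 15.77
eef_pos: [0.4739, -0.2737, 0.1318]
eef_rot: [-0.001, 0.184, 0.983, 0.001]
wrist_force: [-0.1, -0.9, -0.4]
width: 0.0393
grasp_force: 0.0
```

Emit:
arm_command:
  moves:
    - [0,0,0,0,0,0,0]
    - [0,0,0,0,0,0,0]
    - [0,0,0,0,0,0,0]
    - [0,0,0,0,0,0,0]
  force: 100

```text
time: 16.1
eef_pos: [0.4748, -0.2755, 0.1336]
eef_rot: [0.001, 0.185, 0.983, 0.0]
wrist_force: [-0.8, 2.0, 6.9]
width: 0.0118
grasp_force: 97.8
```

Emit:
arm_command:
  moves:
    - [0,0,-0.015,0,0,0,0]
    - [0,0,-0.04,0,0,0,0]
    - [0,0,-0.07,0,0,0,0]
    - [0,0,-0.1,0,0,0,0]
    - [0,0,-0.13,0,0,0,0]

```text
time: 16.52
eef_pos: [0.4734, -0.2756, 0.2638]
eef_rot: [0.0, 0.186, 0.983, 0.0]
wrist_force: [0.4, 0.1, -1.7]
width: 0.0119
grasp_force: 97.7
```

```bash
python3 -c "
from p import *
b=np.radians(190); g=np.array([.528,.1135])+.088*np.array([np.cos(b),np.sin(b)])
print(g)
plan((*g,.26,100))
from m import *
c=camera('top'); print(at(c,(255.5,208.5),.058))"
```

```text
[0.44133692 0.09821896]
t 16.52 pos [ 0.4734 -0.2756  0.2638] yaw 68.6 w 0.0119 gf 97.7 F [ 0.4  0.1 -1.7] q [ 0.01  0.34  0.5   1.93 -0.2   0.92  1.81]
[0.1662, 0.3364, 0.0038] [0.0, 0.0, -0.548] dist 0.375
--
[0.52794776 0.10359466 0.058     ]
```

Emit:
arm_command:
  moves:
    - [0.01,0.02,0,0,0,-0.05,0]
    - [0.026,0.054,0,0,0,-0.11,0]
    - [0.043,0.089,0,0,0,-0.17,0]
    - [0.06,0.124,0,0,0,-0.23,0]
    - [0.077,0.16,0,0,0,-0.29,0]

```text
time: 16.98
eef_pos: [0.4597, -0.0974, 0.2624]
eef_rot: [0.001, 0.041, 0.999, 0.0]
wrist_force: [0.8, -0.1, -1.9]
width: 0.012
grasp_force: 97.9
```

```bash
python3 -c "
from p import *
plan((.445,.099,.255,100))"
```

```text
t 16.98 pos [ 0.4597 -0.0974  0.2624] yaw 85.4 w 0.012 gf 97.9 F [ 0.8 -0.1 -1.9] q [-0.26  0.19  0.38  2.1  -0.09  0.87  1.67]
[0.0305, 0.1945, 0.0074] [0.0, 0.001, -0.256] dist 0.197
--
```

Emit:
arm_command:
  moves:
    - [0.006,0.037,0,0,0,-0.06,0]
    - [0.012,0.075,0,0,0,-0.12,0]
    - [0.018,0.112,0.003,0,0,-0.18,0]
    - [0.024,0.15,0.006,0,0,-0.24,0]
    - [0.03,0.185,0.007,0,0,-0.256,0]

```text
time: 17.4
eef_pos: [0.445, 0.0902, 0.2552]
eef_rot: [0.0, -0.088, 0.996, 0.0]
wrist_force: [0.6, 0.1, -1.8]
width: 0.0121
grasp_force: 97.9
```

Emit:
arm_command:
  moves:
    - [0,0.009,0,0,0,0,0]
    - [0,0.009,0,0,0,0,0]
    - [0,0.009,0,0,0,0,0]

```text
time: 17.65
eef_pos: [0.4442, 0.0968, 0.2551]
eef_rot: [0.0, -0.087, 0.996, -0.0]
wrist_force: [0.2, -1.4, -1.4]
width: 0.012
grasp_force: 98.0
```

```bash
python3 -c "
from p import *
plan((.445,.099,.185,100))
from m import *
a=camera('scene');b=camera('top')
save(a,'t1.png',(220,130,380,230),3); save(b,'t2.png',(215,160,295,240),4)
import cv2;cv2.imwrite('pics/c7.png',np.vstack([cv2.resize(cv2.imread('pics/t1.png'),(320,200)),cv2.imread('pics/t2.png')]))"
```

```text
t 17.65 pos [0.4442 0.0968 0.2551] yaw 100.0 w 0.012 gf 98.0 F [ 0.2 -1.4 -1.4] q [-0.54  0.17  0.21  2.13 -0.05  0.85  1.44]
[-0.0012, 0.002, 0.0701] [-0.0, 0.0, -0.001] dist 0.07
--
```

View pics/c7.png

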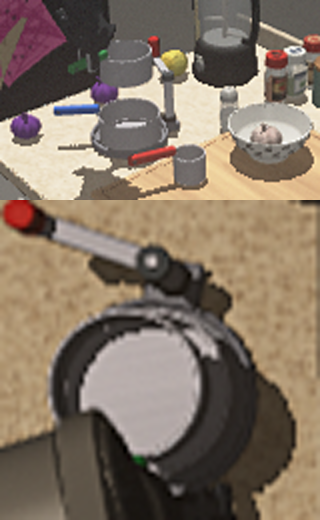

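The green pan hangs level over the blue one, centred within about 3 mm. I lower it now.

Emit:
arm_command:
  moves:
    - [-0.001,0.004,0.02,0,0,0,0]
    - [-0.001,0.004,0.045,0,0,0,0]
    - [-0.001,0.004,0.065,0,0,0,0]
    - [-0.001,0.004,0.07,0,0,0,0]
    - [-0.001,0.004,0.07,0,0,0,0]

```text
time: 18.17
eef_pos: [0.444, 0.0995, 0.1839]
eef_rot: [-0.002, -0.085, 0.996, -0.001]
wrist_force: [-1.0, 0.3, -2.0]
width: 0.0118
grasp_force: 97.9
```

Emit:
arm_command:
  moves:
    - [0,0,0.01,0,0,0,0]
    - [0,0,0.02,0,0,0,0]
    - [0,0,0.03,0,0,0,0]
    - [0,0,0.038,0,0,0,0]
    - [0,0,0.045,0,0,0,0]

```text
time: 18.58
eef_pos: [0.4445, 0.1011, 0.139]
eef_rot: [-0.0, -0.087, 0.996, -0.0]
wrist_force: [0.7, 0.9, -2.2]
width: 0.0119
grasp_force: 98.0
```

Emit:
arm_command:
  moves:
    - [0,0,0.003,0,0,0,0]
    - [0,0,0.006,0,0,0,0]
    - [0,0,0.007,0,0,0,0]
    - [0,0,0.007,0,0,0,0]

```text
time: 18.92
eef_pos: [0.4446, 0.1012, 0.1328]
eef_rot: [-0.0, -0.087, 0.996, -0.0]
wrist_force: [-0.7, 0.2, -1.7]
width: 0.0119
grasp_force: 98.0
```

Emit:
arm_command:
  moves:
    - [0,0,0.001,0,0,0,0]
    - [0,0,0.002,0,0,0,0]
    - [0,0,0.002,0,0,0,0]
    - [0,0,0.002,0,0,0,0]

```text
time: 19.25
eef_pos: [0.4449, 0.1013, 0.1311]
eef_rot: [0.0, -0.087, 0.996, 0.0]
wrist_force: [-0.7, 0.4, -0.9]
width: 0.0122
grasp_force: 98.0
```

Emit:
arm_command:
  moves:
    - [0,0,0.001,0,0,0,0]
    - [0,0,0.001,0,0,0,0.02]
    - [0,0,0.001,0,0,0,0.045]
    - [0,0,0.001,0,0,0,0.045]
    - [0,0,0.001,0,0,0,0.045]
  force: 60

```text
time: 19.67
eef_pos: [0.4447, 0.1012, 0.1299]
eef_rot: [0.0, -0.086, 0.996, 0.0]
wrist_force: [-0.3, 0.2, 0.2]
width: 0.0449
grasp_force: 0.0
```

Emit:
arm_command:
  moves:
    - [0,0,-0.03,0,0,0,0.05]
    - [0,0,-0.07,0,0,0,0.05]
    - [0,0,-0.11,0,0,0,0.05]
    - [0,0,-0.11,0,0,0,0.05]

```text
time: 20.0
eef_pos: [0.448, 0.1019, 0.2463]
eef_rot: [0.005, -0.086, 0.996, 0.002]
wrist_force: [1.3, 0.5, 0.8]
width: 0.0502
grasp_force: 0.0
```

```bash
python3 look.py t8.png; python3 -c "
from p import *
plan((.457,-.058,.24,74))"
```

```text
red [ 0.457 -0.058] ctr [ 0.523 -0.077] yaw 163.6 (13, 82) 145
blue OpenCV(4.12.0) /io/opencv/modules/imgproc/src/convhull.cpp:143: error: (-215:Assertion failed) total >= 0 && (depth == CV_32F || depth == CV_32S) in function 'convexHull'

green OpenCV(4.12.0) /io/opencv/modules/imgproc/src/convhull.cpp:143: error: (-215:Assertion failed) total >= 0 && (depth == CV_32F || depth == CV_32S) in function 'convexHull'

t 20.05 pos [0.4468 0.1018 0.2436] yaw 99.9 w 0.0501 gf 0.0 F [-0.1 -0.2 -0.8] q [-0.55  0.19  0.21  2.13 -0.06  0.81  1.44]
[0.0175, -0.1592, 0.0031] [0.004, 0.008, 0.452] dist 0.16
--
```

Emit:
arm_command:
  moves:
    - [0.004,-0.035,0,0,0,0.1,0.05]
    - [0.009,-0.07,0,0,0,0.2,0.05]
    - [0.013,-0.105,0,0,0,0.3,0.05]
    - [0.016,-0.14,0.01,0,0,0.4,0.05]
    - [0.0175,-0.16,0.03,0,0,0.458,0.05]

```text
time: 20.47
eef_pos: [0.4555, -0.0633, 0.2105]
eef_rot: [0.002, 0.146, 0.989, -0.0]
wrist_force: [0.3, -0.1, -0.3]
width: 0.0498
grasp_force: 0.0
```

Emit:
arm_command:
  moves:
    - [0,0,0,0,0,0,0.05]
    - [0,0,0,0,0,0,0.05]
    - [0,0,0,0,0,0,0.05]

```text
time: 20.72
eef_pos: [0.4546, -0.0588, 0.2093]
eef_rot: [-0.001, 0.141, 0.99, -0.0]
wrist_force: [-0.5, 0.4, 1.1]
width: 0.0499
grasp_force: 0.0
```

```bash
python3 -c "
from p import *
plan((.457,-.058,.131,73.6))"
```

```text
t 20.72 pos [ 0.4546 -0.0588  0.2093] yaw 73.8 w 0.0499 gf 0.0 F [-0.5  0.4  1.1] q [-0.33  0.26  0.37  2.17 -0.14  0.74  1.42]
[-0.0022, 0.0015, 0.0783] [-0.0, -0.001, 0.003] dist 0.078
--
```

Emit:
arm_command:
  moves:
    - [0,0.001,0.025,0,0,0,0.05]
    - [0,0.001,0.05,0,0,0,0.05]
    - [0,0.001,0.074,0,0,0,0.05]
    - [0,0.001,0.074,0,0,0,0.05]
    - [0,0.001,0.074,0,0,0,0.03]
  force: 60

```text
time: 21.13
eef_pos: [0.4548, -0.0574, 0.1356]
eef_rot: [-0.001, 0.141, 0.99, -0.0]
wrist_force: [0.4, -1.6, 0.6]
width: 0.0391
grasp_force: 0.0
```

Emit:
arm_command:
  moves:
    - [0,0,0,0,0,0,0]
    - [0,0,0,0,0,0,0]
    - [0,0,0,0,0,0,0]
    - [0,0,0,0,0,0,0]
  force: 100

```text
time: 21.47
eef_pos: [0.4561, -0.0582, 0.1374]
eef_rot: [0.001, 0.142, 0.99, 0.001]
wrist_force: [-1.5, 0.6, 7.3]
width: 0.0118
grasp_force: 97.8
```

Emit:
arm_command:
  moves:
    - [0,0,-0.015,0,0,0,0]
    - [0,0,-0.04,0,0,0,0]
    - [0,0,-0.07,0,0,0,0]
    - [0,0,-0.1,0,0,0,0]
    - [0,0,-0.125,0,0,0,0]

```text
time: 21.88
eef_pos: [0.4553, -0.0588, 0.2635]
eef_rot: [0.001, 0.142, 0.99, 0.0]
wrist_force: [1.6, -0.6, -1.4]
width: 0.0117
grasp_force: 97.7
```

```bash
python3 -c "
from p import *
b=np.radians(235); g=np.array([.528,.1135])+.067*np.array([np.cos(b),np.sin(b)])
print(g)
plan((*g,.26,145))"
```

```text
[0.48957038 0.05861681]
t 21.88 pos [ 0.4553 -0.0588  0.2635] yaw 73.7 w 0.0117 gf 97.7 F [ 1.6 -0.6 -1.4] q [-0.37  0.17  0.41  2.12 -0.09  0.87  1.37]
[0.0001, 0.1223, 0.0036] [-0.0, 0.002, -1.245] dist 0.122
--
```

Emit:
arm_command:
  moves:
    - [0,0.01,0,0,0,-0.1,0]
    - [0,0.022,0,0,0,-0.21,0]
    - [0,0.034,0,0,0,-0.32,0]
    - [0,0.046,0,0,0,-0.43,0]
    - [0,0.058,0,0,0,-0.54,0]

```text
time: 22.3
eef_pos: [0.4715, -0.0024, 0.2618]
eef_rot: [0.001, -0.13, 0.992, 0.0]
wrist_force: [-0.8, 0.1, -2.4]
width: 0.0118
grasp_force: 97.6
```

```bash
python3 -c "
from p import *
plan((.4896,.0586,.26,145))"
```

```text
t 22.3 pos [ 0.4715 -0.0024  0.2618] yaw 104.9 w 0.0118 gf 97.6 F [-0.8  0.1 -2.4] q [-0.38  0.19  0.29  2.09 -0.07  0.87  1.78]
[-0.0332, 0.0543, 0.0018] [-0.0, 0.001, -0.699] dist 0.064
--
```

Emit:
arm_command:
  moves:
    - [-0.005,0.009,0,0,0,-0.11,0]
    - [-0.01,0.018,0,0,0,-0.22,0]
    - [-0.016,0.027,0,0,0,-0.33,0]
    - [-0.022,0.036,0,0,0,-0.44,0]
    - [-0.028,0.045,0,0,0,-0.55,0]

```text
time: 22.72
eef_pos: [0.4872, 0.0481, 0.2617]
eef_rot: [0.0, -0.394, 0.919, -0.0]
wrist_force: [0.7, 0.3, -2.2]
width: 0.0118
grasp_force: 97.6
```

```bash
python3 -c "
from p import *
plan((.4896,.0586,.25,145))"
```

```text
t 22.72 pos [0.4872 0.0481 0.2617] yaw 136.4 w 0.0118 gf 97.6 F [ 0.7  0.3 -2.2] q [-0.38  0.22  0.18  2.04 -0.05  0.88  2.21]
[-0.0092, 0.0055, 0.0117] [-0.001, 0.001, -0.149] dist 0.016
--
```

Emit:
arm_command:
  moves:
    - [-0.005,0.003,0.005,0,0,-0.1,0]
    - [-0.009,0.0055,0.0117,0,0,-0.149,0]
    - [-0.009,0.0055,0.0117,0,0,-0.149,0]
    - [-0.009,0.0055,0.0117,0,0,-0.149,0]

```text
time: 23.05
eef_pos: [0.4892, 0.0579, 0.2495]
eef_rot: [-0.0, -0.459, 0.889, -0.0]
wrist_force: [-0.1, -0.1, -0.9]
width: 0.0116
grasp_force: 97.6
```

```bash
python3 -c "
from p import *
plan((.4896,.0586,.18,145))
from m import *
a=camera('scene');b=camera('top')
save(a,'t1.png',(220,130,380,230),3); save(b,'t2.png',(215,160,295,240),4)
print(proj(b,(.528,.1135,.25-.1372+.016+.05)))
import cv2;cv2.imwrite('pics/c9.png',np.vstack([cv2.resize(cv2.imread('pics/t1.png'),(480,300)),cv2.copyMakeBorder(cv2.imread('pics/t2.png'),0,-20+0 if 0 else 0,0,160,0)])[:600])"
```

```text
t 23.05 pos [0.4892 0.0579 0.2495] yaw 144.6 w 0.0116 gf 97.6 F [-0.1 -0.1 -0.9] q [-0.37  0.24  0.15  2.05 -0.05  0.85  2.33]
[-0.0008, 0.0001, 0.0695] [-0.0, -0.0, -0.007] dist 0.07
--
[244.46164931 206.1628145 ]
```

View pics/c9.png

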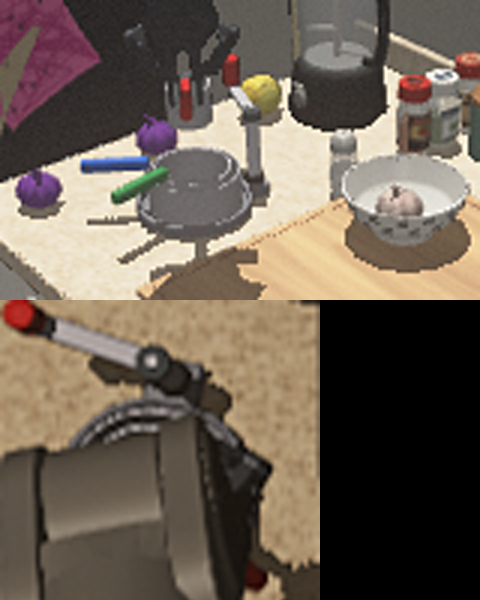

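Red hangs level above the nested blue and green pans, whose handles at (115,165) and (140,185) are well fanned. I lower it.

Emit:
arm_command:
  moves:
    - [0,0,0.02,0,0,0,0]
    - [0,0,0.045,0,0,0,0]
    - [0,0,0.065,0,0,0,0]
    - [0,0,0.07,0,0,0,0]
    - [0,0,0.07,0,0,0,0]

```text
time: 23.57
eef_pos: [0.4888, 0.0575, 0.1784]
eef_rot: [-0.001, -0.459, 0.889, 0.0]
wrist_force: [-0.3, 0.8, -1.2]
width: 0.0117
grasp_force: 97.6
```

Emit:
arm_command:
  moves:
    - [0,0,0.008,0,0,0,0]
    - [0,0,0.016,0,0,0,0]
    - [0,0,0.024,0,0,0,0]
    - [0,0,0.032,0,0,0,0]
    - [0,0,0.036,0,0,0,0]

```text
time: 23.98
eef_pos: [0.4892, 0.058, 0.1422]
eef_rot: [-0.0, -0.459, 0.888, 0.0]
wrist_force: [-0.5, -0.0, -1.7]
width: 0.0114
grasp_force: 97.7
```

Emit:
arm_command:
  moves:
    - [0,0,0.002,0,0,0,0]
    - [0,0,0.004,0,0,0,0]
    - [0,0,0.005,0,0,0,0]
    - [0,0,0.005,0,0,0,0]

```text
time: 24.32
eef_pos: [0.4893, 0.0575, 0.1392]
eef_rot: [-0.0, -0.459, 0.889, 0.0]
wrist_force: [-6.6, -2.0, 14.7]
width: 0.0117
grasp_force: 100.1
```

Emit:
arm_command:
  moves:
    - [0,0,0,0,0,0,0.02]
    - [0,0,0,0,0,0,0.045]
    - [0,0,0,0,0,0,0.045]
    - [0,0,0,0,0,0,0.045]
  force: 60

```text
time: 24.65
eef_pos: [0.4897, 0.0582, 0.1382]
eef_rot: [0.0, -0.459, 0.888, -0.0]
wrist_force: [0.5, 0.4, 0.5]
width: 0.0447
grasp_force: 0.0
```

Emit:
arm_command:
  moves:
    - [0,0,-0.03,0,0,0,0.045]
    - [0,0,-0.07,0,0,0,0.045]
    - [0,0,-0.11,0,0,0,0.045]
    - [0,0,-0.12,0,0,0,0.04]

```text
time: 24.98
eef_pos: [0.492, 0.0583, 0.2637]
eef_rot: [0.004, -0.459, 0.888, -0.001]
wrist_force: [0.8, 0.2, 0.0]
width: 0.0399
grasp_force: 0.0
```

```bash
python3 -c "
from p import *
print(lev(1.8),lev(2.2,.09))
plan((.44,-.08,.26,110))"
```

```text
[0.64319542 0.18164266] [0.6747299 0.1660365]
t 24.98 pos [0.492  0.0583 0.2637] yaw 144.6 w 0.0399 gf 0.0 F [0.8 0.2 0. ] q [-0.38  0.22  0.16  2.03 -0.05  0.88  2.33]
[0.143, -0.0376, 0.0029] [-0.003, 0.008, 0.605] dist 0.148
--
```

Move aside to look from above.

Emit:
arm_command:
  moves:
    - [0.03,-0.008,0,0,0,0.12,0]
    - [0.06,-0.016,0,0,0,0.24,0]
    - [0.09,-0.024,0,0,0,0.36,0]
    - [0.12,-0.032,0,0,0,0.48,0]
    - [0.143,-0.038,0,0,0,0.6,0]

```text
time: 25.4
eef_pos: [0.4366, -0.0827, 0.258]
eef_rot: [-0.0, -0.173, 0.985, -0.0]
wrist_force: [0.3, 0.6, -0.8]
width: 0.0001
grasp_force: 0.0
```

```bash
python3 -c "
from p import *
plan()
from m import *
a=camera('scene');b=camera('top')
save(a,'t1.png',(230,140,350,220),4); save(b,'t2.png',(210,140,310,250),4)
m=hsvmask(b,*COL['red'],(205,150,235,185)); v,u=np.nonzero(m); print('knob',len(u),at(b,(u.mean(),v.mean()),.143))
import cv2;x=cv2.imread('pics/t1.png');y=cv2.imread('pics/t2.png');print(x.shape,y.shape)
x=cv2.resize(x,(400,267));y=cv2.copyMakeBorder(y,0,0,0,0,0);o=np.zeros((440,800,3),np.uint8);o[:267,:400]=x;o[:440,400:]=y;cv2.imwrite('pics/c10.png',o)"
```

```text
t 25.4 pos [ 0.4366 -0.0827  0.258 ] yaw 109.9 w 0.0001 gf 0.0 F [ 0.3  0.6 -0.8] q [-0.25  0.15  0.33  2.15 -0.07  0.85  2.04]
knob 49 [0.64285957 0.18493789 0.143     ]
(320, 480, 3) (440, 400, 3)
```

View pics/c10.png

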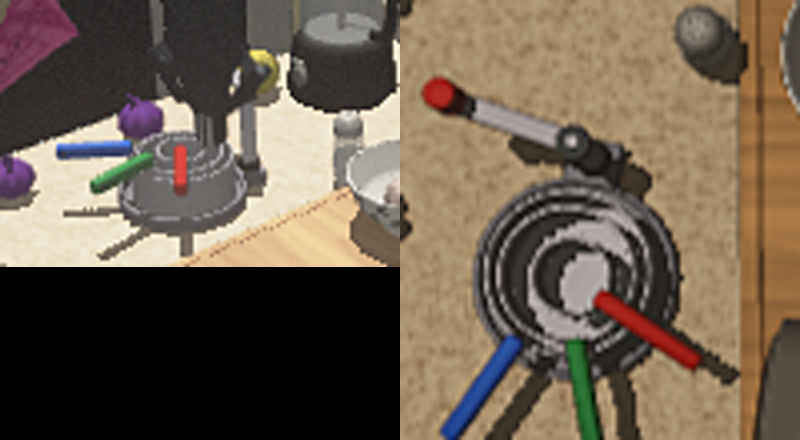

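All three pans are nested concentrically on the stand. The handles fan at panel (480,390) blue, (585,390) green and (650,330) red. The knob is at (440,93), about (0.643,0.185). Next I close the lever.

```bash
python3 -c "
from p import *
w=lambda q,z=.2:(*lev(q),z,110)
print([np.round(lev(q),3) for q in (2.45,1.9,1.4,.9,.4)])
plan((.5,.02,.255,110),w(2.45,.255),w(2.45),[w(q) for q in(2.2,1.95,1.7,1.45,1.2)],[w(q) for q in (1.0,.8,.65,.5)])"
```

```text
[array([0.685, 0.146]), array([0.651, 0.178]), array([0.61 , 0.187]), array([0.569, 0.176]), array([0.538, 0.146])]
t 25.5 pos [ 0.436  -0.0843  0.258 ] yaw 109.7 w 0.0 gf 0.0 F [-0.8 -0.4  0.6] q [-0.25  0.15  0.34  2.15 -0.06  0.85  2.04]
[-0.0954, 0.0765, 0.0028] [-0.0, -0.001, -0.005] dist 0.122
--
[-0.2174, 0.0554, 0.0] [0.0, 0.0, 0.0] dist 0.224
--
[0.0, 0.0, 0.055] [0.0, 0.0, 0.0] dist 0.055
--
[0.0069, 0.0203, 0.0] [0.0, 0.0, 0.0] dist 0.021
[0.0185, 0.0383, 0.0] [0.0, 0.0, 0.0] dist 0.043
[0.0343, 0.0529, 0.0] [0.0, 0.0, 0.0] dist 0.063
[0.0532, 0.063, 0.0] [0.0, 0.0, 0.0] dist 0.082
[0.074, 0.0682, 0.0] [0.0, 0.0, 0.0] dist 0.101
--
[0.0172, 0.0003, 0.0] [0.0, 0.0, 0.0] dist 0.017
[0.0341, -0.0027, 0.0] [0.0, 0.0, 0.0] dist 0.034
[0.0461, -0.0072, 0.0] [0.0, 0.0, 0.0] dist 0.047
[0.0574, -0.0134, 0.0] [0.0, 0.0, 0.0] dist 0.059
--
```

Emit:
arm_command:
  moves:
    - [-0.03,0.025,0,0,0,0,0]
    - [-0.06,0.05,0,0,0,0,0]
    - [-0.0954,0.0765,0.003,0,0,0,0]
    - [-0.135,0.087,0.003,0,0,0,0]
    - [-0.17,0.096,0.003,0,0,0,0]

```text
time: 25.92
eef_pos: [0.5649, 0.0725, 0.2547]
eef_rot: [-0.0, -0.179, 0.984, 0.001]
wrist_force: [1.6, -0.6, 0.4]
width: 0.0001
grasp_force: 0.0
```

Emit:
arm_command:
  moves:
    - [-0.04,0.01,0,0,0,0,0]
    - [-0.08,0.02,0,0,0,0,0]
    - [-0.12,0.03,0,0,0,0,0]
    - [-0.142,0.036,0,0,0,0,0]
    - [-0.142,0.036,0,0,0,0,0]

```text
time: 26.33
eef_pos: [0.6873, 0.1577, 0.2536]
eef_rot: [0.001, -0.18, 0.984, 0.001]
wrist_force: [-1.1, 1.2, -0.1]
width: 0.0003
grasp_force: 0.0
```

```bash
python3 -c "
from p import *
w=lambda q,z=.2:(*lev(q),z,110)
plan(w(2.45),[w(q) for q in(2.2,1.95,1.7,1.45,1.2)])"
```

```text
t 26.33 pos [0.6873 0.1577 0.2536] yaw 110.7 w 0.0003 gf 0.0 F [-1.1  1.2 -0.1] q [-0.46  0.58  0.23  1.53 -0.14  1.04  1.73]
[0.0059, -0.01, 0.0535] [0.002, 0.002, 0.012] dist 0.055
--
[0.0069, 0.0203, 0.0] [0.0, 0.0, 0.0] dist 0.021
[0.0185, 0.0383, 0.0] [0.0, 0.0, 0.0] dist 0.043
[0.0343, 0.0529, 0.0] [0.0, 0.0, 0.0] dist 0.063
[0.0532, 0.063, 0.0] [0.0, 0.0, 0.0] dist 0.082
[0.074, 0.0682, 0.0] [0.0, 0.0, 0.0] dist 0.101
--
```

Emit:
arm_command:
  moves:
    - [0.003,-0.005,0.02,0,0,0,0]
    - [0.006,-0.01,0.04,0,0,0,0]
    - [0.006,-0.01,0.053,0,0,0,0]
    - [0.006,-0.01,0.053,0,0,0,0]
    - [0.006,-0.01,0.053,0,0,0,0]

```text
time: 26.75
eef_pos: [0.6819, 0.1406, 0.2014]
eef_rot: [-0.001, -0.177, 0.984, 0.0]
wrist_force: [-0.4, -1.1, 0.2]
width: 0.0001
grasp_force: 0.0
```

Emit:
arm_command:
  moves:
    - [0.007,0.0203,0,0,0,0,0]
    - [0.0185,0.0383,0,0,0,0,0]
    - [0.0343,0.0529,0,0,0,0,0]
    - [0.0532,0.063,0,0,0,0,0]
    - [0.074,0.0682,0,0,0,0,0]

```text
time: 27.17
eef_pos: [0.5897, 0.1805, 0.2039]
eef_rot: [0.002, -0.177, 0.984, 0.001]
wrist_force: [2.9, -0.7, -0.5]
width: 0.0
grasp_force: 0.7
```

```bash
python3 -c "
from p import *
w=lambda q,z=.2:(*lev(q),z,110)
plan([w(q) for q in(1.05,.9,.75,.6,.45)],[w(q) for q in(.38,.32,.26)])"
```

```text
t 27.17 pos [0.5897 0.1805 0.2039] yaw 110.4 w 0.0 gf 0.7 F [ 2.9 -0.7 -0.5] q [-0.56  0.49  0.21  1.8  -0.14  0.85  1.65]
[0.0086, 0.0041, 0.0039] [0.001, 0.004, 0.008] dist 0.01
[0.0215, 0.0029, 0.0038] [0.001, 0.004, 0.008] dist 0.022
[0.034, -0.0003, 0.0038] [0.001, 0.004, 0.008] dist 0.034
[0.0458, -0.0053, 0.0037] [0.001, 0.004, 0.008] dist 0.046
[0.0569, -0.012, 0.0037] [0.001, 0.004, 0.008] dist 0.058
--
[0.0047, -0.0037, 0.0] [0.0, 0.0, 0.0] dist 0.006
[0.0086, -0.0072, 0.0] [0.0, 0.0, 0.0] dist 0.011
[0.0122, -0.0108, 0.0] [0.0, 0.0, 0.0] dist 0.016
--
```

Emit:
arm_command:
  moves:
    - [0.0086,0.003,0.002,0,0,0,0]
    - [0.0215,0.002,0.002,0,0,0,0]
    - [0.034,0,0.002,0,0,0,0]
    - [0.0458,-0.005,0.002,0,0,0,0]
    - [0.0569,-0.012,0.002,0,0,0,0]

```text
time: 27.58
eef_pos: [0.5411, 0.1481, 0.2015]
eef_rot: [0.002, -0.177, 0.984, 0.001]
wrist_force: [4.2, -0.2, -0.4]
width: -0.0002
grasp_force: 1.8
```

Emit:
arm_command:
  moves:
    - [0.0025,-0.002,0,0,0,0,0]
    - [0.0047,-0.0037,0,0,0,0,0]
    - [0.0047,-0.0037,0,0,0,0,0]
    - [0.0047,-0.0037,0,0,0,0,0]

```text
time: 27.92
eef_pos: [0.5373, 0.1424, 0.2002]
eef_rot: [-0.0, -0.176, 0.984, 0.0]
wrist_force: [-0.4, 0.8, 0.0]
width: 0.0004
grasp_force: 0.0
```

```bash
python3 -c "
from p import *
w=lambda q,z=.2:(*lev(q),z,110)
plan([w(q) for q in(.35,.3,.25)])
from m import *
b=camera('top');save(b,'c11.png',(225,160,285,230),6)"
```

```text
t 27.92 pos [0.5373 0.1424 0.2002] yaw 110.3 w 0.0004 gf 0.0 F [-0.4  0.8  0. ] q [-0.55  0.41  0.22  1.95 -0.12  0.79  1.67]
[0.0012, 0.0001, 0.0002] [0.0, -0.0, 0.005] dist 0.001
[0.0043, -0.0028, 0.0002] [0.0, -0.0, 0.005] dist 0.005
[0.0073, -0.0059, 0.0002] [0.0, -0.0, 0.005] dist 0.009
--
```

View pics/c11.png

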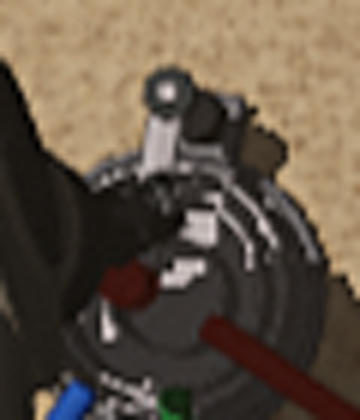

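The knob is near crop (130,283), almost at the shut position. A small final push follows.

Emit:
arm_command:
  moves:
    - [0.002,-0.0015,0,0,0,0,0]
    - [0.0043,-0.003,0,0,0,0,0]
    - [0.006,-0.0045,0,0,0,0,0]
    - [0.006,-0.0045,0,0,0,0,0]

```text
time: 28.3
eef_pos: [0.5355, 0.1404, 0.2006]
eef_rot: [0.004, -0.178, 0.984, 0.002]
wrist_force: [10.5, 11.0, -10.4]
width: -0.0001
grasp_force: 7.2
```

Emit:
arm_command:
  moves:
    - [0.0015,-0.0025,0,0,0,0,0]
    - [0.0015,-0.005,0,0,0,0,0]
    - [0.0015,-0.005,0,0,0,0,0]

```text
time: 28.55
eef_pos: [0.5355, 0.1395, 0.2007]
eef_rot: [0.004, -0.18, 0.984, 0.005]
wrist_force: [9.4, 21.3, -10.7]
width: -0.0003
grasp_force: 11.0
```

Emit:
arm_command:
  moves:
    - [0,0.015,0,0,0,0,0]
    - [0,0.035,-0.01,0,0,0,0]
    - [0,0.07,-0.04,0,0,0,0]
    - [0,0.1,-0.07,0,0,0,0]
    - [0,0.13,-0.08,0,0,0,0]

```text
time: 28.97
eef_pos: [0.4889, 0.2533, 0.2831]
eef_rot: [0.001, -0.175, 0.985, 0.0]
wrist_force: [1.4, 0.8, 0.0]
width: -0.0002
grasp_force: 0.0
```

Emit:
arm_command:
  moves:
    - [0,0.04,0,0,0,0,0]
    - [0,0.08,0,0,0,0,0]
    - [0,0.08,0,0,0,0,0]

```text
time: 29.22
eef_pos: [0.4559, 0.3367, 0.2803]
eef_rot: [-0.0, -0.182, 0.983, 0.002]
wrist_force: [-0.6, 0.6, 0.1]
width: 0.0002
grasp_force: 0.0
```

```bash
python3 -c "
from p import *
plan()
from m import *
b=camera('top');save(b,'c12.png',(210,130,370,250),4.5)
m=hsvmask(b,*COL['red'],(235,195,252,213)); v,u=np.nonzero(m); k=at(b,(u.mean(),v.mean()),.143); print('knob',len(u),k, lev(0))"
```

```text
t 29.22 pos [0.4559 0.3367 0.2803] yaw 111.0 w 0.0002 gf 0.0 F [-0.6  0.6  0.1] q [-0.87  0.32  0.16  1.85 -0.07  0.97  1.25]
knob 52 [0.52903481 0.11744453 0.143     ] [0.5268656 0.113671 ]
```

View pics/c12.png

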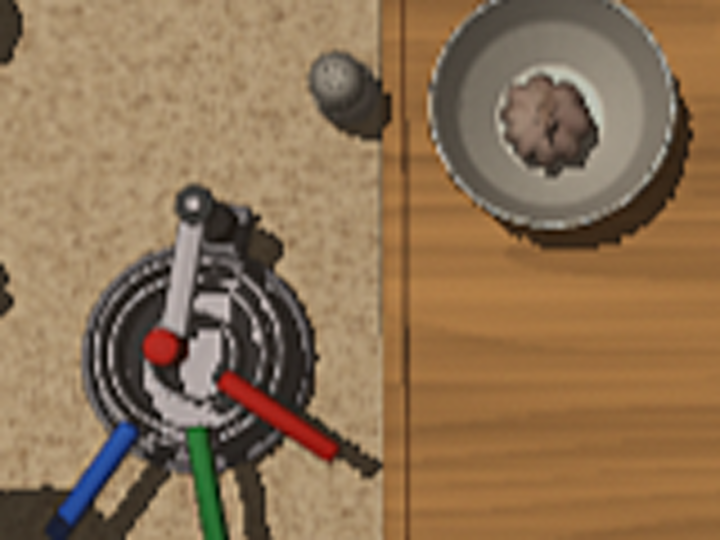

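The lever is shut over the nested pans, with the knob at (162,348) and the stop felt at 21 N. The handles are fanned, the garlic is in the bowl at (548,122), and the arm is clear.

```bash
python3 -c "
from workcell import hand_in
print(hand_in())"
```

```text
the job is handed in; nothing more can be done
None
```

The job is handed in, with no verdict returned: the garlic is in the white bowl, the blue, green and red pans (no yellow one was there) are nested on the stand with handles about 45° apart, the lever is shut, and the arm is clear.

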